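# Clamp the oblong specimen mount in the torque-knob vise

### The job

Stand the tall oblong resin mount on the bed of the small specimen vise, between its two jaws midway across with its long side across the vise, and let go of it. Then turn the vise's round knob clockwise until its slip clutch clicks so the mount is clamped, and stop there: one click is enough, never more than two. Leave everything else where it is.

Things in the scene. Friction and masses are not known exactly. Their poses are not given: they have to be found in the camera images.
- mount: the wanted mount: upright oblong black resin block, 30 (its x) x 44 (y) x 40 mm tall (z), about 0.14 kg, steel sample in its top; the largest of three mounts, standing on the bench at any yaw. Origin: centre of its underside. Best gripped from above across its 44 mm length and set down with its x along the vise's x.
- puck: bystander: round black resin mount, 32 mm across, 24 mm tall, origin under its centre
- stub: bystander: square black resin mount, 26 x 26 x 22 mm, origin under its centre
- vise: specimen vise fixed to the bench. Origin: centre of its underside; z up, x from the knob end to the fixed jaw, y across. Grey bed 210 (x) x 90 (y) x 20 mm tall. Fixed steel jaw at x = 55 to 80 mm, moving jaw on the knob side of the opening, both 34 mm wide in y, tops 44 mm above the bench. White drive housing at x = -105 to -35 mm, 60 mm wide, top 45 mm above the bench.
- seat (a point): point on the bed's top (20 mm above the bench) where the centre of the mount's underside should go: between the jaws, 19 mm from the fixed jaw's face; axes as the vise's. The jaws stand 38 to 50 mm apart at the start; the moving jaw comes towards +x as the knob turns clockwise, its sprung face pushing the mount against the fixed jaw.
- knob_top (a point): centre of the top of the fluted round black knob (40 mm across, 36 mm tall, axis vertical), 84 mm above the bench; turns with it. Grip across its diameter 8 to 16 mm below its top. Clockwise from above: about 0.18 N m as the jaw runs free, for 1 to 2.5 rad (1 to 3 grasps), then rising over 0.3 rad; the clutch lets go at about 0.34 N m and the torque pulses with each click. The screw stays where it is left.
- clutch (a joint): slip of the knob against its screw in rad, clockwise positive: 0 while knob and screw turn together, grows only as the clutch slips. Clicks come every 0.52 rad: the first is past at 0.3, the second at 0.8, a third would come at 1.3
- reagent: bystander: amber bottle, 60 mm across, 130 mm tall
- beaker: bystander: glass beaker, 56 mm across, 65 mm tall
- dish: bystander: shallow white dish, 90 mm across
- slidebox: bystander: blue slide box 85 x 100 x 30 mm
- pen: bystander: white pen 120 mm long
Not all that is in view belongs to the job. There is more than one size of the vise; the job needs the smaller. Leave any green look-alike of the mount alone.

How it is judged:
On the way, in this order (a step that is already met when the one before it is completed fails the run):
1. the mount stands on the bed between the jaws, let go, before the clutch has clicked (horizontal distance between mount and seat below 0.021 m and z of mount in the frame of vise between 0.017 and 0.0235 m and y of mount in the frame of vise between -0.012 and 0.012 m and angle between mount's own z axis and vertical below 0.08 rad and angle between the x axis of mount and the x axis of vise, either way round below 0.25 rad and contact force between the fingers and mount below 0.1 N and value of joint clutch below 0.2 rad), for 0.2 s.
2. the knob's clutch has clicked with the mount between the jaws (horizontal distance between mount and seat below 0.013 m and z of mount in the frame of vise between 0.017 and 0.0235 m and y of mount in the frame of vise between -0.012 and 0.012 m and angle between mount's own z axis and vertical below 0.08 rad and angle between the x axis of mount and the x axis of vise, either way round below 0.12 rad and value of joint clutch above 0.3 rad), for 0.1 s.
At the end, for the whole second after the job is handed in: The mount stands upright (0.08 rad) on the vise bed, square to the jaws (0.12 rad), within 13 mm of the seat point and 12 mm of the vise centreline, at rest and clamped (the vise bears on it with over 7 N); the clutch has slipped 0.3 to 1.3 rad (one or two clicks) (all of step 2 and value of joint clutch below 1.3 rad and contact force between mount and vise above 7 N and linear speed of mount below 0.01 m/s); the robot touches nothing.
It fails at once if the clutch is driven on to a third click (slip over 1.3 rad) (value of joint clutch above 1.3 rad).
It fails at once if the mount is rammed onto the vise (over 70 N) (contact force between mount and vise above 70 N).
It fails at once if a bystander is moved by more than 20 mm (distance of any of puck, stub, reagent, beaker, dish, slidebox, pen from where it was at the start of the episode above 0.02 m).
It also fails if it takes over 67 s, if anything falls off the work surface, if the arm or the gripper's body presses on something with over 40 N, if the wrist force passes 120 N, or if a joint passes its speed limit or range.

### The arm

A 6-joint arm with a two-finger parallel gripper is mounted at the origin on the work surface. World frame = base frame: x ahead of the robot, y to its left, z up, the work surface at z = 0. Lengths are in m, angles in rad, forces in N, time in s.
With the tool pointing down it reaches from about 0.35 to 0.975 m from the base axis. Payload 4.9 kg.
Tool frame: the origin (TCP) lies on the centre line of the jaws, within the pads' length; the fingertips stand 11 mm ahead of it and the grasp point (between the pads) lies 8 mm behind it; z points along the fingers, y is the direction in which the jaws open and shut (so a half turn about z gives the same grasp; the last joint's range is limited). The gripper opens to 85 mm and grips with 20 to 120 N. Pads are 22 mm wide; open, the fingers measure 114 mm over their backs; the gripper's body (76 mm by 85 mm) begins 54 mm behind the grasp point. The pads swing forward as they close: fully open they stand 13 mm farther back than shut.
Start: joints at [-1.22, 0.053, 1.613, -0, 1.476, -0.119], TCP at [0.283, -0.557, 0.242] pointing down, gripper open.
Joint ranges: [-3.01, 3.01], [-1.01, 2.22], [0.06, 2.58], [-1.02, 4.17], [0.09, 2.62], [-3.14, 3.14]. Speed limits (rad/s): [2.57, 2.57, 3.14, 3.14, 3.14, 3.14].

### API

Orientations are given as a rotation vector (axis times angle).
In Python, from station import ctrl gives the robot as it stands.
- The arm moves only by the tool send_rows, never from a script. Its argument "series" is a list of rows, each an object of numbers: "tx", "ty", "tz": the shift along the tool's x, y, z in cm; "wx", "wy", "wz": the turn, a rotation vector about the tool's x, y, z in rad; "jaw": the closure, from 0 (fully open) to 1 (shut). In form: [{"tx": .., "ty": .., "tz": .., "wx": .., "wy": .., "wz": .., "jaw": ..}, ...]. A call has 1 to 5 rows; each row shifts and turns the pose as measured when the row begins, along the tool's axes as they then stand; what a row does not reach is not made up. A row lasts 1/8 s, in which the tool goes at most 62.5 mm and 10.7 degrees, less where a joint would pass 70% of its speed; a pose out of reach is approached as far as the arm can. A call is refused whole if a number of a shift passes 6.25 or a number of a turn 0.188, either way. A call with a gripper value outside its range is refused whole. The fingers move at their own pace and stop on an object; "squeeze" is the grip in N (left out, the last holds). Time passes only in rows, so rows that do not move let the fingers close. It gives the time, the measured TCP pose, the force and the opening at its end, in the units of the state.
- ctrl.get_obs(): the state, without advancing time (a new reading comes with each control period).
- ctrl.get_image(name): name is "scene" or "top"; returns the picture (400x640x3 uint8, red, green, blue); there is no depth.
- ctrl.camera_info(name): a dict with "mtx" (3x3 intrinsics, pixels), "R" (3x3) and "t" (3): a world point X has camera coordinates R X + t. Camera axes: x right, y down, z forward; pixel columns grow to the right and rows downward; lengths in m; the calibration is good to about 2 mm. A picture is of the moment at which its call begins. camera_info takes no time and is no camera call.
- ctrl.finish_job(): hands the job in, once; it reports no verdict.
The state is a dict: "t": time; "q": joint angles; "dq": joint speeds; "effort": joint torques, N m; "tool_pos": TCP position; "tool_rot": TCP orientation; "contact_force": force on the tool from outside, world axes, zero at the start; "wrist_torque": the same for the moment, N m; "opening": finger opening in m.
Only numpy, scipy, OpenCV 4.12 (cv2) and the standard library are available. Lean on these libraries where they do the work, as an engineer would, in place of code of your own. Each camera call takes 0.05 s, during which the arm holds its last target.

## Working session

There is one attempt and no reset: what is moved stays moved. The work goes in short steps, Python scripts to look and compute and a tool call to move; the robot and the scene stay as the last step left them, time stands still between calls to the robot, and variables do not carry over. Pictures are saved under pics/ and viewed, and the job is handed in when it is done.

Besides the shell and the picture viewer there is one more tool, called after ">>>" as name([rows], argument=value, ...), one row to a line, values as JSON. send_rows: Moves the arm, as the interface text tells. Its arguments: {"type":"object","properties":{"series":{"type":"array"},"squeeze":{"type":"number"}},"required":["series"]}

```bash
mkdir -p pics; ls; python3 - <<'E'
from station import ctrl
import cv2
print(ctrl.get_obs())
for n in("scene","top"):
    im=ctrl.get_image(n); cv2.imwrite(f"pics/{n}0.png",im[:,:,::-1]); print(ctrl.camera_info(n))
E
```

```text
pics
{'t': 0.0, 'q': array([-1.22001257e+00,  5.33547605e-02,  1.61426676e+00, -7.26088668e-06,
        1.47601629e+00, -1.18974667e-01]), 'dq': array([-0.0005526 , -0.00016205, -0.00076122,  0.00016095,  0.00149742,
        0.00090771]), 'effort': array([ 2.41162852e-03, -3.93680227e+01, -3.70175314e+01,  1.39401923e-04,
        6.96379910e-03, -1.50397817e-06]), 'tool_pos': array([ 0.28272658, -0.55673054,  0.24108058]), 'tool_rot': array([-3.05335713e+00, -7.30657246e-01,  3.82542276e-04]), 'contact_force': array([0.51892164, 0.22717888, 0.15405142]), 'wrist_torque': array([0.03623388, 0.02525937, 0.08741641]), 'opening': 0.08520104561558747}
{'mtx': array([[378.62388701,   0.        , 316.62036458],
       [  0.        , 378.62388701, 197.92272191],
       [  0.        ,   0.        ,   1.        ]]), 'R': array([[ 0.85035925,  0.52586201, -0.01892849],
       [ 0.37172654, -0.62579272, -0.68571339],
       [-0.37243593,  0.57606651, -0.72762549]]), 't': array([-0.42463514, -0.12588151,  1.34521971])}
{'mtx': array([[387.75035823,   0.        , 318.83332503],
       [  0.        , 387.75035823, 194.83347878],
       [  0.        ,   0.        ,   1.        ]]), 'R': array([[ 2.14135099e-03, -9.99955249e-01, -9.21493989e-03],
       [-9.89432119e-01, -7.82638804e-04, -1.44994724e-01],
       [ 1.44981023e-01,  9.42804210e-03, -9.89389516e-01]]), 't': array([-0.00531855,  0.5065857 ,  1.25785466])}
```

View pics/scene0.png

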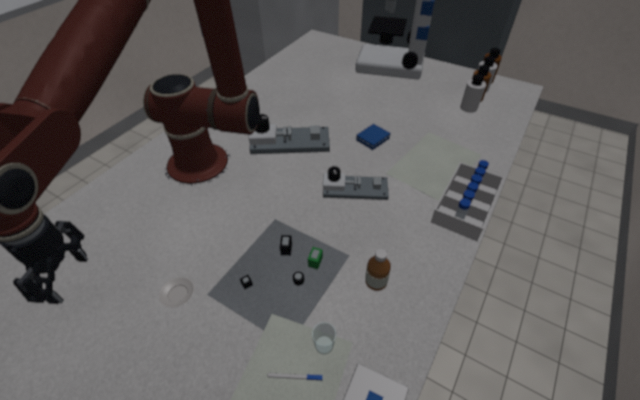

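View pics/top0.png

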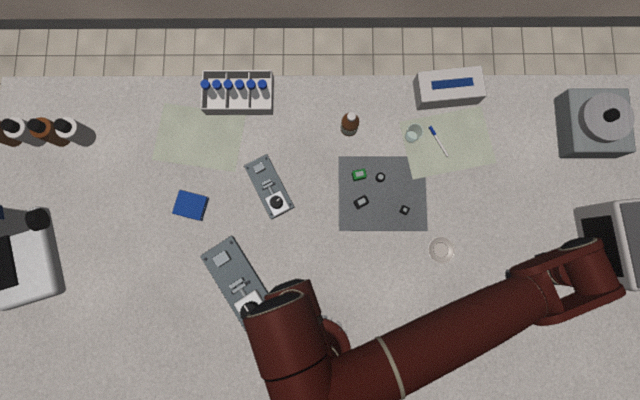

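The top view shows these candidates: a black oblong at (361,202), a green look-alike at (359,175), the round puck at (381,177) and the square stub at (405,210). There are two vises, a small one at (270,186) and a larger one at (235,278) partly under the arm. I choose the black oblong and the small vise, and will check both in close crops.

```bash
python3 - <<'E'
import cv2,numpy as np
t=cv2.imread("pics/top0.png"); s=cv2.imread("pics/scene0.png")
a=cv2.resize(t[145:225,235:305],None,fx=7,fy=7,interpolation=cv2.INTER_CUBIC)
b=cv2.resize(t[160:225,340:420],None,fx=8,fy=8,interpolation=cv2.INTER_CUBIC)
c=cv2.resize(s[155:210,310:400],None,fx=8,fy=8,interpolation=cv2.INTER_CUBIC)
d=cv2.resize(s[220:300,230:330],None,fx=7,fy=7,interpolation=cv2.INTER_CUBIC)
for n,i in zip("abcd",(a,b,c,d)): cv2.imwrite(f"pics/c_{n}.png",cv2.convertScaleAbs(i,alpha=1.6))
E
```

```text
(no output)
```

View pics/c_a.png

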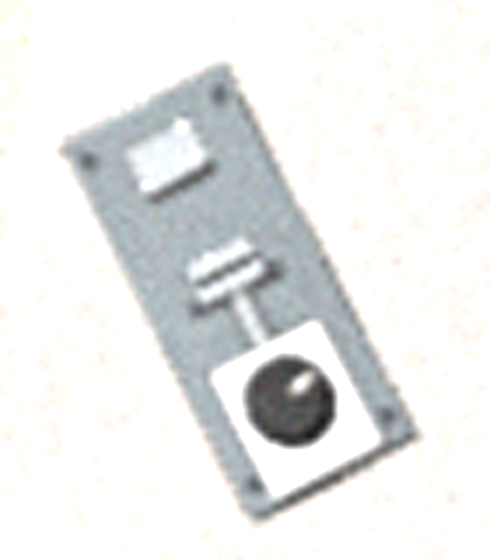

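View pics/c_b.png

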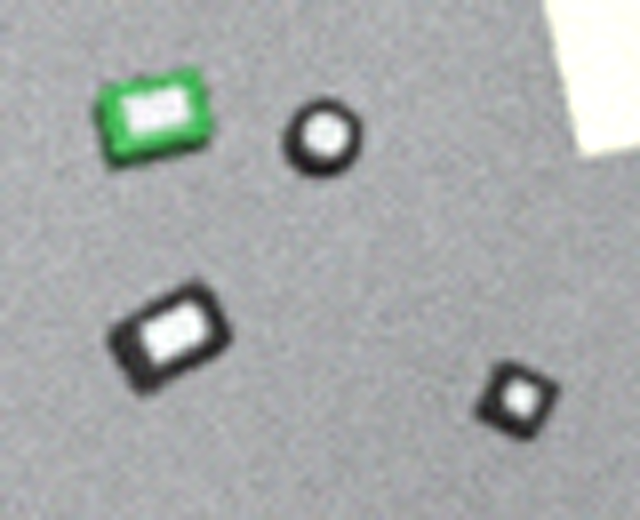

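View pics/c_c.png

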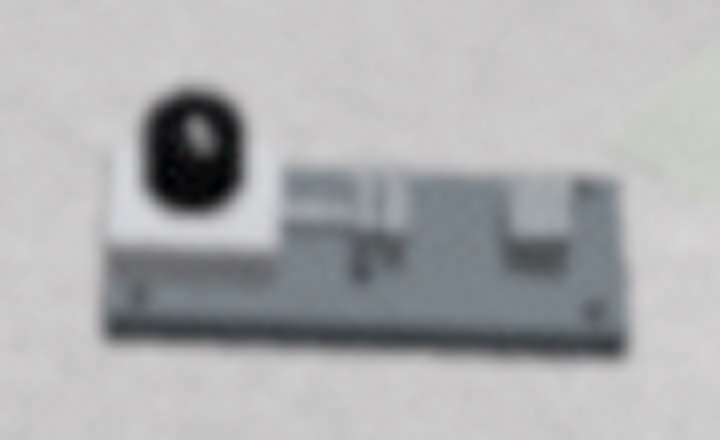

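View pics/c_d.png

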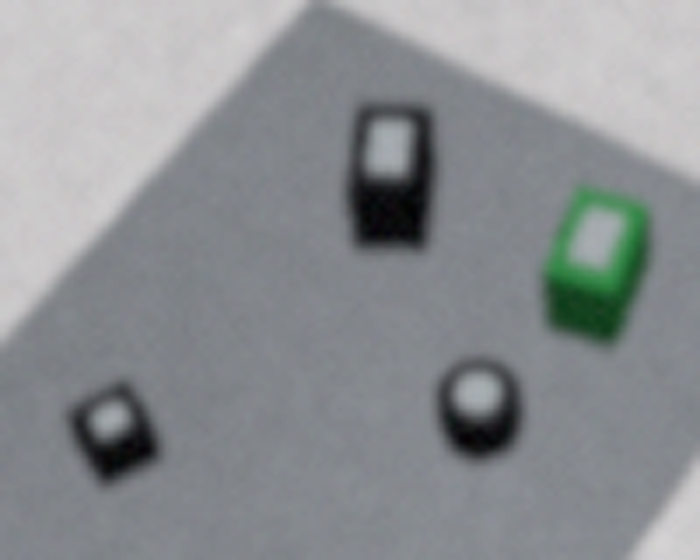

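```bash
cat > h.py <<'E'
import cv2,numpy as np
from scipy.optimize import least_squares,minimize
from station import ctrl
CI={n:ctrl.camera_info(n) for n in("scene","top")}
def proj(n,P):
    c=CI[n]; r,_=cv2.Rodrigues(c["R"]); return cv2.projectPoints(np.asarray(P,float).reshape(-1,1,3),r,c["t"],c["mtx"],None)[0][:,0]
def W(p,P):
    P=np.asarray(P,float);c,s=np.cos(p[2]),np.sin(p[2])
    return np.c_[p[0]+c*P[:,0]-s*P[:,1],p[1]+s*P[:,0]+c*P[:,1],P[:,2]+(p[3] if len(p)>3 else 0)]
def boxsil(p,sx,sy,h,n,sc,off,shape):
    P=[(a*sx/2,b*sy/2,z) for a in(-1,1) for b in(-1,1) for z in(0,h)]
    q=(proj(n,W(p,P))-off+.5)*sc-.5
    m=np.zeros(shape,np.uint8);cv2.fillConvexPoly(m,np.round(cv2.convexHull(q.astype(np.float32))*16).astype(np.int32),255,shift=4,lineType=cv2.LINE_AA)
    return m/255.
def px2w(n,uv,z):
    c=CI[n];d=c["R"].T@np.linalg.inv(c["mtx"])@[uv[0],uv[1],1];C=-c["R"].T@c["t"];return C+d*(z-C[2])/d[2]
def fitmount(ims,p0,z=0,win=25,names=("top","scene")):
    obs={}
    for n in names:
        u=proj(n,[[p0[0],p0[1],z+.02]])[0].astype(int);o=u-win
        cr=cv2.resize(ims[n][o[1]:o[1]+2*win,o[0]:o[0]+2*win],None,fx=8,fy=8,interpolation=cv2.INTER_CUBIC)
        g=cr.max(2);m=(g<62).astype(np.uint8)
        cs,_=cv2.findContours(m,cv2.RETR_EXTERNAL,cv2.CHAIN_APPROX_NONE)
        ctr=win*8; c=min(cs,key=lambda c:-cv2.contourArea(c)+3*np.hypot(*(c.reshape(-1,2).mean(0)-ctr)))
        mm=np.zeros_like(m);cv2.drawContours(mm,[c],-1,1,-1);obs[n]=(mm,o)
    f=lambda p:sum(np.abs(boxsil([*p[:3],z],.03,.044,.04,n,8,o,m.shape)-m).sum()/m.sum() for n,(m,o) in obs.items())
    best=min((minimize(f,[*p0[:2],y],method="Nelder-Mead",options=dict(initial_simplex=np.array([[*p0[:2],y],[p0[0]+.006,p0[1],y],[p0[0],p0[1]+.006,y],[*p0[:2],y+.25]]))) for y in np.arange(p0[2]-.6,p0[2]+.61,.3)),key=lambda r:r.fun)
    return best,obs
E
cat > m.py <<'E'
from h import *
ims={n:cv2.imread(f"pics/{n}0.png") for n in("top","scene")}
p=px2w("top",(361.5,201.5),.04)
for nm in(("top",),("scene",),("top","scene")):
    b,o=fitmount(ims,[p[0],p[1],0.5],names=nm);print(nm,b.x.round(4),b.fun, {k:v[0].sum()/64 for k,v in o.items()})
a=lambda x,y:((x+.5)/7-.5+235,(y+.5)/7-.5+145)
c=lambda x,y:((x+.5)/8-.5+310,(y+.5)/8-.5+155)
B=.105;T=[("top",*a(66,148),B,.045,.02),("top",*a(229,65),B,-.045,.02),("top",*a(415,435),-B,-.045,.02),
("top",*a(127,157),.08,.017,.044),("top",*a(188,118),.08,-.017,.044),("top",*a(212,155),.055,-.017,.044),
("top",*a(210,370),-.035,.03,.045),("top",*a(318,320),-.035,-.03,.045),("top",*a(385,450),-.105,-.03,.045),("top",*a(275,500),-.105,.03,.045),
("top",*a(290,401),-.07,0,.084),
("scene",*c(619,180),B,.045,.02),("scene",*c(627,335),B,-.045,.02),("scene",*c(105,325),-B,-.045,.02),
("scene",*c(282,160),-.035,.03,.045),("scene",*c(277,250),-.035,-.03,.045),("scene",*c(108,245),-.105,-.03,.045),
("scene",*c(505,172),.055,.017,.044),("scene",*c(569,175),.08,.017,.044),("scene",*c(567,240),.08,-.017,.044),("scene",*c(508,240),.055,-.017,.044),
]
def res(p): return np.concatenate([proj(t[0],W(p,[t[3:]]))[0]-t[1:3] for t in T])
p0=px2w("top",(270,186),.02)
for sel in (None,):
    r=least_squares(res,[p0[0],p0[1],.5],loss="soft_l1");print("vise",r.x.round(4));print(r.fun.reshape(-1,2).round(1).tolist())
v=r.x
for n,f in(("top",a),("scene",c)):print(n)
print("seat",W(v,[[.036,0,.02]]),"knobtop",px2w("top",a(290,401),.084),"model",W(v,[[-.07,0,.084]]))
for n in("top","scene"):
    im=ims[n];o=proj(n,[[v[0],v[1],.02]])[0].astype(int)-50
    cr=cv2.convertScaleAbs(cv2.resize(im[o[1]:o[1]+100,o[0]:o[0]+100],None,fx=6,fy=6,interpolation=cv2.INTER_CUBIC),alpha=1.4)
    for q in ([(s*B,t*.045,.02) for s,t in((1,1),(1,-1),(-1,-1),(-1,1))],[(x,y*.017,.044) for x,y in((.055,1),(.08,1),(.08,-1),(.055,-1))],[(x,y*.03,.045) for x,y in((-.105,1),(-.035,1),(-.035,-1),(-.105,-1))],[(-.07+.02*np.cos(k),.02*np.sin(k),.084) for k in np.arange(0,6.28,.2)],[(x,y*.022,.02) for x,y in((.021,1),(.051,1),(.051,-1),(.021,-1))]):
        cv2.polylines(cr,[np.round(((proj(n,W(v,q))-o+.5)*6-.5)).astype(int)],True,(0,0,255),1)
    cv2.imwrite(f"pics/fit_{n}.png",cr)
E
python3 m.py
```

```text
('top',) [ 0.4851 -0.1458  0.5604] 0.12380357706772314 {'top': np.float64(128.0625)}
('scene',) [ 0.4867 -0.1448  0.5257] 0.060503008021390386 {'scene': np.float64(242.0)}
('top', 'scene') [ 0.486  -0.1446  0.5138] 0.21649917425758908 {'top': np.float64(128.0625), 'scene': np.float64(242.0)}
vise [0.5417 0.166  0.4811]
[[-0.6, -1.2], [-0.4, -1.2], [0.7, -0.3], [-0.0, -1.4], [0.3, -0.4], [0.2, 0.7], [-0.3, -0.1], [0.4, -1.2], [0.4, -1.2], [-0.2, 0.0], [-0.3, -0.9], [-0.3, -0.5], [0.2, -0.2], [-1.3, -1.5], [-0.5, -2.0], [-0.4, -0.3], [-1.5, -0.5], [-0.4, 0.5], [-0.6, 0.4], [0.1, -0.3], [-0.5, -0.6]]
top
scene
seat [[0.57365314 0.1826283  0.02      ]] knobtop [0.47678714 0.13247803 0.084     ] model [[0.4796862  0.13357513 0.084     ]]
```

View pics/fit_top.png

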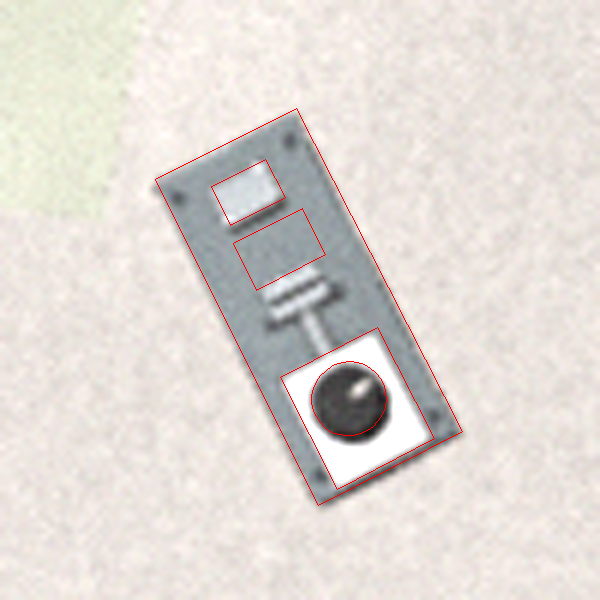

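View pics/fit_scene.png

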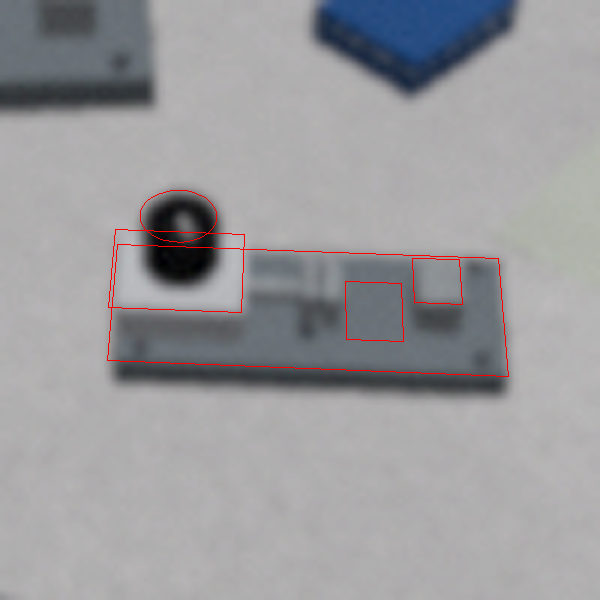

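```bash
cat >> m.py <<'E'
T0=T
for n in("top","scene"):
    T=[t for t in T0 if t[0]==n]
    r=least_squares(res,[p0[0],p0[1],.5],loss="soft_l1",f_scale=.5);print("vise",n,r.x.round(4),"rms",np.sqrt(np.mean(r.fun**2)),"knob",W(r.x,[[-.07,0,.084]]).round(4),"seat",W(r.x,[[.036,0,.02]]).round(4))
# knob by blob in top, moving jaw front face pick
k=np.array([[188,275],[250,240],[262,258],[205,300]])
print(CI["top"]["R"].T@-CI["top"]["t"])
for q in k:
    w=px2w("top",a(*q),.044);d=w[:2]-r.x[:2];c_,s_=np.cos(.481),np.sin(.481);print(q,(c_*d[0]+s_*d[1]).round(4),(-s_*d[0]+c_*d[1]).round(4))
E
python3 m.py|tail -8
```

```text
seat [[0.57365314 0.1826283  0.02      ]] knobtop [0.47678714 0.13247803 0.084     ] model [[0.4796862  0.13357513 0.084     ]]
vise top [0.5393 0.1659 0.4801] rms 0.5418742522777339 knob [[0.4772 0.1336 0.084 ]] seat [[0.5712 0.1826 0.02  ]]
vise scene [0.5441 0.1648 0.4957] rms 0.5928146134445011 knob [[0.4825 0.1315 0.084 ]] seat [[0.5758 0.1819 0.02  ]]
[ 0.3188785  -0.01678094  1.31791146]
[188 275] 0.0088 0.0206
[250 240] 0.0104 -0.0132
[262 258] -0.0001 -0.0145
[205 300] -0.0058 0.0187
```

```bash
cat > go.py <<'E'
import sys,numpy as np
from scipy.spatial.transform import Rotation as Ro
from station import ctrl
# usage: x y z yaw(of tool y axis, world; mod pi)
o=ctrl.get_obs();R=Ro.from_rotvec(o["tool_rot"]).as_matrix()
yy=np.arctan2(R[1,1],R[0,1])
print("t",round(o["t"],2),"pos",o["tool_pos"].round(4),"yaw_y",round(yy,4),"tilt z",R[:,2].round(3),"q",o["q"].round(3),"F",o["contact_force"].round(1),"M",o["wrist_torque"].round(3),"open",round(o["opening"],4))
if len(sys.argv)>4:
    x,y,z,w=map(float,sys.argv[1:5])
    d=(w-yy+np.pi/2)%np.pi-np.pi/2
    # desired: z down, y at yy+d
    a=yy+d;Y=np.array([np.cos(a),np.sin(a),0]);Z=np.array([0,0,-1]);D=np.c_[np.cross(Y,Z),Y,Z]
    rv=Ro.from_matrix(R.T@D).as_rotvec()
    print("shift cm (tool now)",(R.T@(np.array([x,y,z])-o["tool_pos"])*100).round(2),"turn",rv.round(3),"shift in final axes cm",(D.T@(np.array([x,y,z])-o["tool_pos"])*100).round(2))
E
python3 go.py 0.486 -0.1452 0.12 2.10
```

```text
t 0.1 pos [ 0.2828 -0.5568  0.2412] yaw_y -1.101 tilt z [-0.001  0.002 -1.   ] q [-1.22   0.053  1.614 -0.     1.476 -0.119] F [-0.   0.6 -0.2] M [0.041 0.003 0.062] open 0.0852
shift cm (tool now) [ 36.75 -27.47  12.18] turn [-0.002 -0.    -0.059] shift in final axes cm [ 38.32 -25.27  12.12]
```

>>> send_rows([
  {"tx": 4.6, "ty": -3.4, "wz": -0.06, "jaw": 0},
  {"tx": 4.8, "ty": -3.2, "jaw": 0},
  {"tx": 4.8, "ty": -3.2, "jaw": 0},
  {"tx": 4.8, "ty": -3.2, "jaw": 0},
  {"tx": 4.8, "ty": -3.2, "jaw": 0},
])

```text
invalid input at $.series[0]: expected keys tx, ty, tz, wx, wy, wz, jaw
```

```bash
python3 go.py 0.486 -0.1452 0.12 2.10
```

```text
t 0.1 pos [ 0.2828 -0.5568  0.2412] yaw_y -1.101 tilt z [-0.001  0.002 -1.   ] q [-1.22   0.053  1.614 -0.     1.476 -0.119] F [-0.   0.6 -0.2] M [0.041 0.003 0.062] open 0.0852
shift cm (tool now) [ 36.75 -27.47  12.18] turn [-0.002 -0.    -0.059] shift in final axes cm [ 38.32 -25.27  12.12]
```

>>> send_rows([
  {"tx": 4.6, "ty": -3.4, "tz": 0, "wx": 0, "wy": 0, "wz": -0.06, "jaw": 0},
  {"tx": 4.8, "ty": -3.2, "tz": 0, "wx": 0, "wy": 0, "wz": 0, "jaw": 0},
  {"tx": 4.8, "ty": -3.2, "tz": 0, "wx": 0, "wy": 0, "wz": 0, "jaw": 0},
  {"tx": 4.8, "ty": -3.2, "tz": 0, "wx": 0, "wy": 0, "wz": 0, "jaw": 0},
  {"tx": 4.8, "ty": -3.2, "tz": 0, "wx": 0, "wy": 0, "wz": 0, "jaw": 0},
])

```text
t: 0.72
tool_pos: [0.4101, -0.2929, 0.2384]
tool_rot: [-3.028, -0.812, 0.001]
contact_force: [0.4, 0.4, -0.0]
opening: 0.0856
```

```bash
python3 go.py 0.486 -0.1452 0.12 2.10
```

```text
t 0.72 pos [ 0.4101 -0.2929  0.2384] yaw_y -1.0468 tilt z [-0.002  0.006 -1.   ] q [-0.769 -0.237  1.89   0.003  1.494  0.277] F [ 0.4  0.4 -0. ] M [0.052 0.037 0.006] open 0.0856
shift cm (tool now) [13.95 -8.92 11.9 ] turn [-0.006 -0.001 -0.005] shift in final axes cm [14.01 -8.92 11.84]
```

>>> send_rows([
  {"tx": 5, "ty": -3.2, "tz": 0, "wx": -0.005, "wy": 0, "wz": 0, "jaw": 0},
  {"tx": 5, "ty": -3.2, "tz": 1, "wx": 0, "wy": 0, "wz": 0, "jaw": 0},
  {"tx": 4, "ty": -2.5, "tz": 3, "wx": 0, "wy": 0, "wz": 0, "jaw": 0},
  {"tx": 0, "ty": 0, "tz": 4, "wx": 0, "wy": 0, "wz": 0, "jaw": 0},
  {"tx": 0, "ty": 0, "tz": 1, "wx": 0, "wy": 0, "wz": 0, "jaw": 0},
])

```text
t: 1.35
tool_pos: [0.4898, -0.1365, 0.1468]
tool_rot: [-3.032, -0.824, -0.005]
contact_force: [0.1, 0.1, -1.1]
opening: 0.0852
```

```bash
python3 go.py 0.486 -0.1452 0.10 2.10;python3 - <<'E'
from h import *
for n in("scene","top"):
    im=ctrl.get_image(n)[:,:,::-1].copy(); u=proj(n,[[.486,-.145,.06]])[0].astype(int)
    cr=im[max(0,u[1]-45):u[1]+45,u[0]-45:u[0]+45]; cv2.imwrite(f"pics/ap_{n}.png",cv2.convertScaleAbs(cv2.resize(cr,None,fx=6,fy=6,interpolation=cv2.INTER_CUBIC),alpha=1.5))
E
```

```text
t 1.35 pos [ 0.4898 -0.1365  0.1468] yaw_y -1.0403 tilt z [ 0.003  0.001 -1.   ] q [-0.419 -0.152  1.974  0.002  1.318  0.621] F [ 0.1  0.1 -1.1] M [-0.021  0.028 -0.005] open 0.0852
shift cm (tool now) [-0.78  0.56  4.68] turn [ 0.001 -0.003  0.001] shift in final axes cm [-0.77  0.57  4.68]
```

View pics/ap_scene.png

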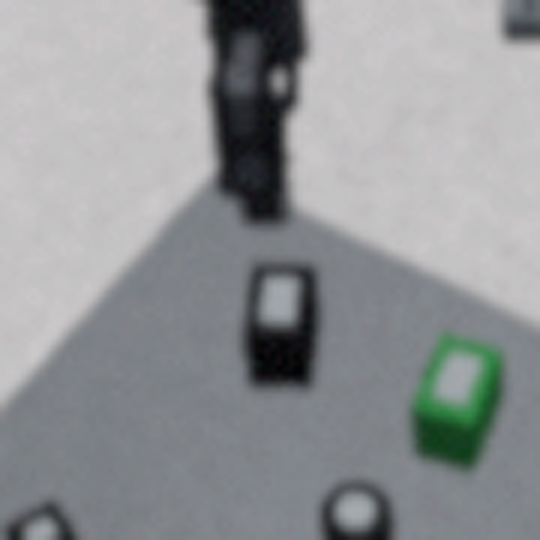

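View pics/ap_top.png

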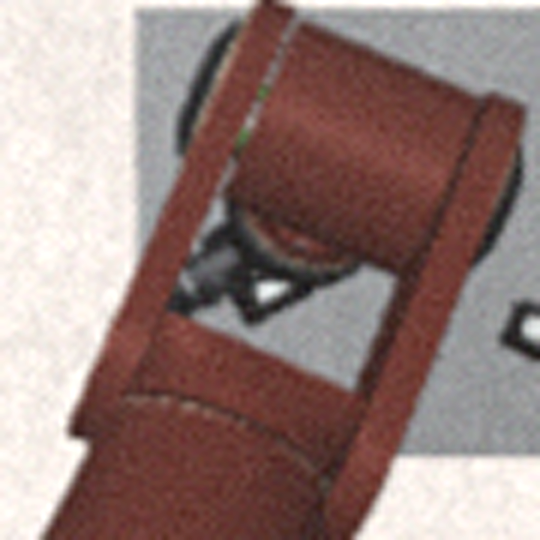

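>>> send_rows([
  {"tx": -0.8, "ty": 0.6, "tz": 3, "wx": 0, "wy": 0, "wz": 0, "jaw": 0},
  {"tx": 0, "ty": 0, "tz": 4, "wx": 0, "wy": 0, "wz": 0, "jaw": 0},
  {"tx": 0, "ty": 0, "tz": 2.5, "wx": 0, "wy": 0, "wz": 0, "jaw": 0},
  {"tx": 0, "ty": 0, "tz": 1, "wx": 0, "wy": 0, "wz": 0, "jaw": 0},
  {"tx": 0, "ty": 0, "tz": 0.5, "wx": 0, "wy": 0, "wz": 0, "jaw": 0},
])

```text
t: 2.08
tool_pos: [0.4947, -0.1547, 0.0475]
tool_rot: [3.021, 0.808, 0.031]
contact_force: [-0.6, 0.2, 0.6]
opening: 0.0854
```

```bash
python3 go.py 0.486 -0.1452 0.02 2.10
```

```text
t 2.08 pos [ 0.4947 -0.1547  0.0475] yaw_y -1.0485 tilt z [ 0.023 -0.009 -1.   ] q [-4.480e-01 -8.000e-03  2.023e+00  2.000e-03  1.102e+00  6.000e-01] F [-0.6  0.2  0.6] M [0.036 0.051 0.003] open 0.0854
shift cm (tool now) [-0.32 -1.32  2.72] turn [ 0.019 -0.015 -0.007] shift in final axes cm [-0.27 -1.26  2.75]
```

>>> send_rows([
  {"tx": -0.3, "ty": -1.2, "tz": 0, "wx": 0.019, "wy": -0.015, "wz": -0.007, "jaw": 0},
  {"tx": 0, "ty": 0, "tz": 0, "wx": 0, "wy": 0, "wz": 0, "jaw": 0},
])

```text
t: 2.33
tool_pos: [0.4869, -0.1462, 0.0494]
tool_rot: [3.031, 0.822, 0.003]
contact_force: [0.7, -0.1, 0.4]
opening: 0.0853
```

```bash
python3 go.py 0.486 -0.1452 0.02 2.10
```

```text
t 2.33 pos [ 0.4869 -0.1462  0.0494] yaw_y -1.0414 tilt z [ 0.002 -0.001 -1.   ] q [-0.438 -0.02   2.031  0.     1.129  0.603] F [ 0.7 -0.1  0.4] M [0.044 0.07  0.02 ] open 0.0853
shift cm (tool now) [-0.03 -0.13  2.94] turn [ 0.002 -0.001  0.   ] shift in final axes cm [-0.03 -0.13  2.94]
```

>>> send_rows([
  {"tx": 0, "ty": -0.1, "tz": 1.5, "wx": 0, "wy": 0, "wz": 0, "jaw": 0},
  {"tx": 0, "ty": 0, "tz": 1.2, "wx": 0, "wy": 0, "wz": 0, "jaw": 0},
  {"tx": 0, "ty": 0, "tz": 0.2, "wx": 0, "wy": 0, "wz": 0, "jaw": 0},
  {"tx": 0, "ty": 0, "tz": 0, "wx": 0, "wy": 0, "wz": 0, "jaw": 0},
])

```text
t: 2.82
tool_pos: [0.4867, -0.1451, 0.019]
tool_rot: [3.03, 0.822, 0.004]
contact_force: [0.1, 0.1, -0.3]
opening: 0.0855
```

```bash
python3 go.py 0.486 -0.1452 0.02 2.10
```

```text
t 2.83 pos [ 0.4867 -0.1451  0.019 ] yaw_y -1.0408 tilt z [ 0.003 -0.001 -1.   ] q [-0.436  0.029  2.042  0.     1.067  0.604] F [ 0.1  0.1 -0.3] M [-0.031  0.032 -0.015] open 0.0855
shift cm (tool now) [-0.07 -0.03 -0.1 ] turn [ 0.003 -0.002  0.001] shift in final axes cm [-0.07 -0.03 -0.1 ]
```

>>> send_rows([
  {"tx": 0, "ty": 0, "tz": 0, "wx": 0, "wy": 0, "wz": 0, "jaw": 0.5},
  {"tx": 0, "ty": 0, "tz": 0, "wx": 0, "wy": 0, "wz": 0, "jaw": 0.6},
  {"tx": 0, "ty": 0, "tz": 0, "wx": 0, "wy": 0, "wz": 0, "jaw": 0.7},
  {"tx": 0, "ty": 0, "tz": 0, "wx": 0, "wy": 0, "wz": 0, "jaw": 0.8},
], squeeze=30)

```text
t: 3.32
tool_pos: [0.4872, -0.1454, 0.0195]
tool_rot: [3.029, 0.822, 0.005]
contact_force: [-0.5, -0.5, -1.2]
opening: 0.0432
```

```bash
python3 go.py 0.486 -0.1452 0.02 2.10
```

```text
t 3.33 pos [ 0.4872 -0.1454  0.0195] yaw_y -1.041 tilt z [ 0.004 -0.002 -1.   ] q [-0.436  0.029  2.041 -0.     1.067  0.604] F [-0.5 -0.5 -1.2] M [-0.014 -0.007 -0.011] open 0.0432
shift cm (tool now) [-0.09 -0.08 -0.05] turn [ 0.003 -0.002  0.001] shift in final axes cm [-0.09 -0.08 -0.05]
```

>>> send_rows([
  {"tx": 0, "ty": 0, "tz": -2, "wx": 0, "wy": 0, "wz": 0, "jaw": 0.8},
  {"tx": 0, "ty": 0, "tz": -4, "wx": 0, "wy": 0, "wz": 0, "jaw": 0.8},
  {"tx": 0, "ty": 0, "tz": -4, "wx": 0, "wy": 0, "wz": 0, "jaw": 0.8},
  {"tx": 0, "ty": 0, "tz": -2, "wx": 0, "wy": 0, "wz": 0, "jaw": 0.8},
  {"tx": 0, "ty": 0, "tz": 0, "wx": 0, "wy": 0, "wz": 0, "jaw": 0.8},
])

```text
t: 3.95
tool_pos: [0.4848, -0.1443, 0.1406]
tool_rot: [-3.032, -0.822, 0.001]
contact_force: [0.6, 0.2, -2.0]
opening: 0.0434
```

```bash
python3 go.py 0.5735 0.1823 0.14 -1.086
```

```text
t 3.95 pos [ 0.4848 -0.1443  0.1406] yaw_y -1.0409 tilt z [-0.001  0.    -1.   ] q [-0.437 -0.15   1.983 -0.     1.309  0.604] F [ 0.6  0.2 -2. ] M [ 0.033  0.001 -0.047] open 0.0434
shift cm (tool now) [ 24.16 -23.7    0.06] turn [-0.001  0.     0.045] shift in final axes cm [ 23.07 -24.77   0.06]
```

>>> send_rows([
  {"tx": 3, "ty": -3, "tz": 0, "wx": 0, "wy": 0, "wz": 0.045, "jaw": 0.8},
  {"tx": 4.2, "ty": -4.4, "tz": 0, "wx": 0, "wy": 0, "wz": 0, "jaw": 0.8},
  {"tx": 4.2, "ty": -4.4, "tz": 0, "wx": 0, "wy": 0, "wz": 0, "jaw": 0.8},
  {"tx": 4, "ty": -4.2, "tz": 0, "wx": 0, "wy": 0, "wz": 0, "jaw": 0.8},
  {"tx": 3, "ty": -3, "tz": 0, "wx": 0, "wy": 0, "wz": 0, "jaw": 0.8},
])

```text
t: 4.58
tool_pos: [0.5561, 0.1143, 0.1324]
tool_rot: [-3.051, -0.74, 0.015]
contact_force: [0.9, -0.9, -1.0]
opening: 0.0437
```

```bash
python3 go.py 0.5735 0.1823 0.14 -1.086
```

```text
t 4.58 pos [0.5561 0.1143 0.1324] yaw_y -1.095 tilt z [-0.009 -0.    -1.   ] q [7.100e-02 1.700e-02 1.840e+00 1.000e-03 1.295e+00 1.166e+00] F [ 0.9 -0.9 -1. ] M [-0.055 -0.01   0.017] open 0.0437
shift cm (tool now) [ 4.65 -5.25 -0.78] turn [-0.004  0.008 -0.009] shift in final axes cm [ 4.71 -5.2  -0.76]
```

>>> send_rows([
  {"tx": 2, "ty": -2.3, "tz": -0.6, "wx": 0, "wy": 0.008, "wz": 0.009, "jaw": 0.8},
  {"tx": 0.6, "ty": -0.7, "tz": 0, "wx": 0, "wy": 0, "wz": 0, "jaw": 0.8},
  {"tx": 0, "ty": 0, "tz": 0, "wx": 0, "wy": 0, "wz": 0, "jaw": 0.8},
  {"tx": 0, "ty": 0, "tz": 0, "wx": 0, "wy": 0, "wz": 0, "jaw": 0.8},
])

```text
t: 5.08
tool_pos: [0.5624, 0.1552, 0.1313]
tool_rot: [-3.051, -0.731, 0.019]
contact_force: [-0.1, -0.0, -1.5]
opening: 0.0437
```

```bash
python3 go.py 0.5735 0.1823 0.14 -1.086
```

```text
t 5.08 pos [0.5624 0.1552 0.1313] yaw_y -1.1003 tilt z [-0.013  0.001 -1.   ] q [0.14  0.056 1.801 0.003 1.297 1.24 ] F [-0.1 -0.  -1.5] M [-0.026 -0.025  0.084] open 0.0437
shift cm (tool now) [ 2.21 -1.92 -0.88] turn [-0.007  0.011 -0.014] shift in final axes cm [ 2.25 -1.88 -0.87]
```

>>> send_rows([
  {"tx": 1.6, "ty": -1.3, "tz": -0.8, "wx": -0.007, "wy": 0.011, "wz": -0.014, "jaw": 0.8},
  {"tx": 0.6, "ty": -0.5, "tz": 0, "wx": 0, "wy": 0, "wz": 0, "jaw": 0.8},
  {"tx": 0, "ty": 0, "tz": 0, "wx": 0, "wy": 0, "wz": 0, "jaw": 0.8},
])

```text
t: 5.45
tool_pos: [0.5748, 0.1813, 0.1398]
tool_rot: [3.05, 0.751, 0.003]
contact_force: [-0.3, -0.3, -1.0]
opening: 0.0437
```

```bash
python3 go.py 0.5735 0.1823 0.14 -1.086;python3 - <<'E'
from h import *
for n in("scene","top"):
    im=ctrl.get_image(n)[:,:,::-1].copy(); cv2.imwrite(f"pics/raw1_{n}.png",im);u=proj(n,[[.55,.17,.06]])[0].astype(int)
    cr=im[max(0,u[1]-50):u[1]+50,u[0]-50:u[0]+50]; cv2.imwrite(f"pics/pl_{n}.png",cv2.convertScaleAbs(cv2.resize(cr,None,fx=6,fy=6,interpolation=cv2.INTER_CUBIC),alpha=1.5))
E
```

```text
t 5.45 pos [0.5748 0.1813 0.1398] yaw_y -1.088 tilt z [ 0.002  0.    -1.   ] q [ 0.182  0.083  1.757 -0.     1.3    1.27 ] F [-0.3 -0.3 -1. ] M [ 0.01  -0.024 -0.016] open 0.0437
shift cm (tool now) [-0.07 -0.16 -0.02] turn [ 0.001 -0.001 -0.002] shift in final axes cm [-0.07 -0.16 -0.02]
```

View pics/pl_scene.png

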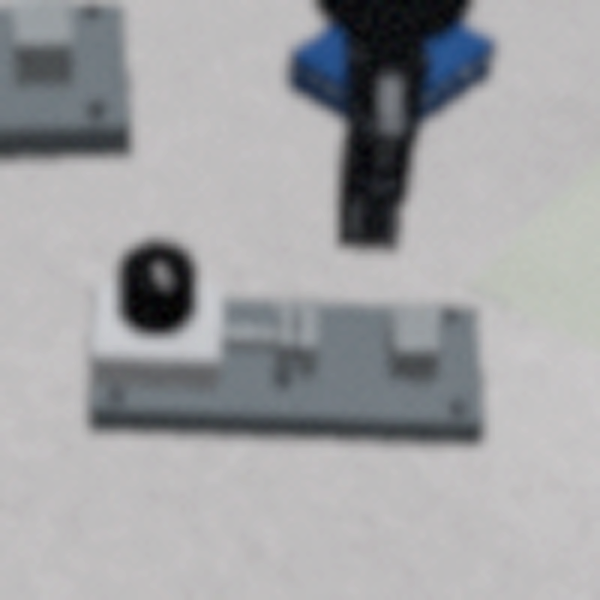

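View pics/pl_top.png

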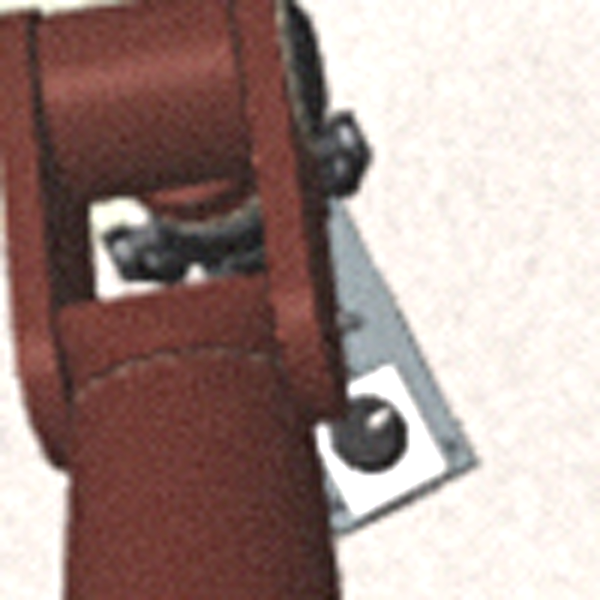

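```bash
python3 - <<'E'
from h import *
o=ctrl.get_obs();p=o["tool_pos"]
u=proj("scene",[[.55,.17,.06]])[0].astype(int)-50
print("u",u)
q=W([p[0],p[1],-1.088+np.pi/2,p[2]-.0195],[(-.015,-.022,0),(.015,-.022,0),(-.015,-.022,.04),(.015,-.022,.04)])
print("expected crop px",((proj("scene",q)-u+.5)*6-.5).round(0).tolist())
im=cv2.imread("pics/raw1_scene.png")
print(im[u[1]+34:u[1]+44,u[0]+52:u[0]+70].max(2))
E
```

```text
u [308 126]
expected crop px [[336.0, 249.0], [396.0, 251.0], [341.0, 187.0], [404.0, 189.0]]
[[128 128 125 114  78  38  32  36  26  20  15  17  24  37  65 100 122 126]
 [130 129 126 116  79  37  35  39  28  22  17  19  28  43  76 111 124 129]
 [129 128 127 116  79  40  35  38  27  15  18  18  27  47  77 113 126 129]
 [126 127 126 114  79  42  36  38  26  16  18  17  27  48  78 113 127 128]
 [126 127 127 116  81  41  35  34  27  18  18  21  31  50  83 113 126 128]
 [128 126 126 116  80  41  36  35  27  24  23  28  35  56  91 117 127 128]
 [126 128 126 117  91  67  59  54  50  46  47  51  52  67  98 119 128 128]
 [127 127 127 122 110 102  97  91  84  86  86  86  84  89 109 124 128 128]
 [126 127 127 126 124 123 120 113 113 112 114 112 112 114 121 127 127 128]
 [125 125 126 127 129 129 127 125 125 125 126 126 126 126 127 130 128 129]]
```

>>> send_rows([
  {"tx": -0.25, "ty": 0, "tz": 2, "wx": 0, "wy": 0, "wz": 0, "jaw": 0.8},
  {"tx": 0, "ty": 0, "tz": 2, "wx": 0, "wy": 0, "wz": 0, "jaw": 0.8},
  {"tx": 0, "ty": 0, "tz": 0, "wx": 0, "wy": 0, "wz": 0, "jaw": 0.8},
])

```text
t: 5.92
tool_pos: [0.5711, 0.1789, 0.0955]
tool_rot: [3.05, 0.749, -0.002]
contact_force: [-0.2, 0.2, -1.9]
opening: 0.0437
```

```bash
python3 go.py 0.573 0.1815 0.07 -1.086
```

```text
t 5.92 pos [0.5711 0.1789 0.0955] yaw_y -1.089 tilt z [-0.001 -0.001 -1.   ] q [ 1.790e-01  1.250e-01  1.793e+00 -1.000e-03  1.226e+00  1.269e+00] F [-0.2  0.2 -1.9] M [-0.096 -0.019  0.027] open 0.0437
shift cm (tool now) [ 0.3  -0.14  2.55] turn [ 0.     0.001 -0.003] shift in final axes cm [ 0.29 -0.14  2.55]
```

>>> send_rows([
  {"tx": 0.3, "ty": -0.2, "tz": 1.0, "wx": 0, "wy": 0, "wz": 0, "jaw": 0.8},
  {"tx": 0, "ty": 0, "tz": 0.8, "wx": 0, "wy": 0, "wz": 0, "jaw": 0.8},
  {"tx": 0, "ty": 0, "tz": 0, "wx": 0, "wy": 0, "wz": 0, "jaw": 0.8},
])

```text
t: 6.3
tool_pos: [0.5729, 0.1821, 0.0758]
tool_rot: [3.051, 0.749, -0.003]
contact_force: [-0.1, -0.0, -1.2]
opening: 0.0436
```

```bash
python3 go.py 0.573 0.1815 0.05 -1.086;python3 - <<'E'
from h import *
for n in("scene",):
    im=ctrl.get_image(n)[:,:,::-1].copy(); u=proj(n,[[.55,.17,.06]])[0].astype(int)
    cr=im[max(0,u[1]-40):u[1]+40,u[0]-40:u[0]+40]; cv2.imwrite(f"pics/pl2_{n}.png",cv2.convertScaleAbs(cv2.resize(cr,None,fx=7,fy=7,interpolation=cv2.INTER_CUBIC),alpha=1.6))
E
```

```text
t 6.3 pos [0.5729 0.1821 0.0758] yaw_y -1.0892 tilt z [-0.002 -0.001 -1.   ] q [ 1.840e-01  1.560e-01  1.795e+00 -1.000e-03  1.193e+00  1.274e+00] F [-0.1 -0.  -1.2] M [-0.015 -0.052  0.013] open 0.0436
shift cm (tool now) [-0.01  0.06  2.58] turn [-0.     0.002 -0.003] shift in final axes cm [-0.02  0.06  2.58]
```

View pics/pl2_scene.png

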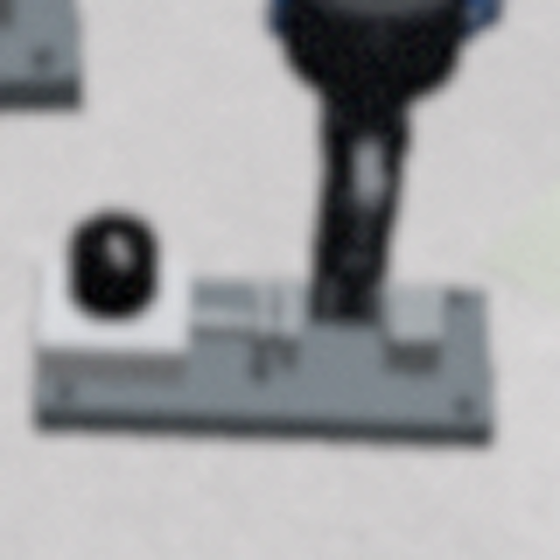

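>>> send_rows([
  {"tx": 0, "ty": 0, "tz": 0.8, "wx": 0, "wy": 0, "wz": 0, "jaw": 0.8},
  {"tx": 0, "ty": 0, "tz": 0.8, "wx": 0, "wy": 0, "wz": 0, "jaw": 0.8},
  {"tx": 0, "ty": 0, "tz": 0.4, "wx": 0, "wy": 0, "wz": 0, "jaw": 0.8},
  {"tx": 0, "ty": 0, "tz": 0, "wx": 0, "wy": 0, "wz": 0, "jaw": 0.8},
])

```text
t: 6.85
tool_pos: [0.5737, 0.1823, 0.0558]
tool_rot: [3.05, 0.749, 0.001]
contact_force: [-0.1, -0.1, -1.8]
opening: 0.0437
```

```bash
python3 go.py 0.573 0.1815 0.041 -1.086;python3 - <<'E'
from h import *
for n in("scene",):
    im=ctrl.get_image(n)[:,:,::-1].copy(); u=proj(n,[[.55,.17,.06]])[0].astype(int)
    cr=im[max(0,u[1]-40):u[1]+40,u[0]-40:u[0]+40]; cv2.imwrite(f"pics/pl3_{n}.png",cv2.convertScaleAbs(cv2.resize(cr,None,fx=7,fy=7,interpolation=cv2.INTER_CUBIC),alpha=1.6))
E
```

```text
t 6.85 pos [0.5737 0.1823 0.0558] yaw_y -1.0891 tilt z [ 0.001 -0.    -1.   ] q [ 1.840e-01  1.830e-01  1.802e+00 -1.000e-03  1.156e+00  1.274e+00] F [-0.1 -0.1 -1.8] M [-0.006 -0.007 -0.016] open 0.0437
shift cm (tool now) [-0.1   0.04  1.48] turn [ 0.001 -0.    -0.003] shift in final axes cm [-0.1   0.04  1.48]
```

View pics/pl3_scene.png

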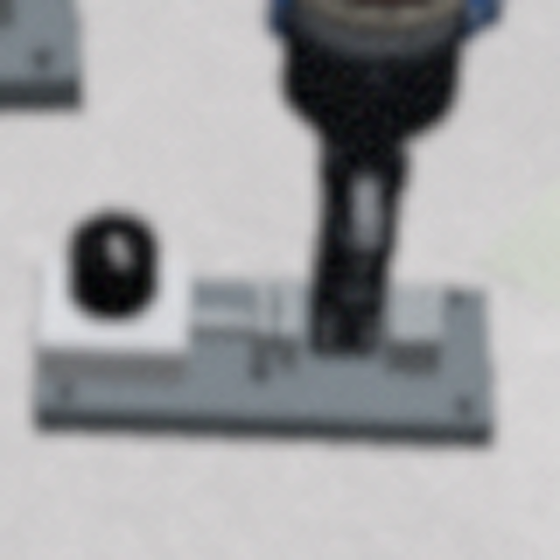

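>>> send_rows([
  {"tx": -0.05, "ty": 0, "tz": 0.7, "wx": 0, "wy": 0, "wz": 0, "jaw": 0.8},
  {"tx": 0, "ty": 0, "tz": 0.5, "wx": 0, "wy": 0, "wz": 0, "jaw": 0.8},
  {"tx": 0, "ty": 0, "tz": 0.2, "wx": 0, "wy": 0, "wz": 0, "jaw": 0.8},
  {"tx": 0, "ty": 0, "tz": 0, "wx": 0, "wy": 0, "wz": 0, "jaw": 0.8},
])

```text
t: 7.4
tool_pos: [0.5737, 0.1821, 0.0414]
tool_rot: [3.05, 0.749, 0.002]
contact_force: [-0.2, -0.1, -1.1]
opening: 0.0436
```

```bash
python3 go.py 0.573 0.1815 0.0395 -1.086
```

```text
t 7.4 pos [0.5737 0.1821 0.0414] yaw_y -1.0892 tilt z [ 0.002 -0.    -1.   ] q [ 1.840e-01  2.020e-01  1.808e+00 -1.000e-03  1.130e+00  1.273e+00] F [-0.2 -0.1 -1.1] M [-0.053 -0.005  0.008] open 0.0436
shift cm (tool now) [-0.09  0.02  0.19] turn [ 0.001 -0.001 -0.003] shift in final axes cm [-0.09  0.02  0.19]
```

>>> send_rows([
  {"tx": 0, "ty": 0, "tz": 0.12, "wx": 0, "wy": 0, "wz": 0, "jaw": 0.8},
  {"tx": 0, "ty": 0, "tz": 0, "wx": 0, "wy": 0, "wz": 0, "jaw": 0.8},
])

```text
t: 7.65
tool_pos: [0.5739, 0.1822, 0.0403]
tool_rot: [3.05, 0.749, 0.003]
contact_force: [-0.3, -0.5, -1.2]
opening: 0.0438
```

```bash
python3 go.py 0.573 0.1815 0.0395 -1.086
```

```text
t 7.65 pos [0.5739 0.1822 0.0403] yaw_y -1.0892 tilt z [ 0.002 -0.    -1.   ] q [ 1.840e-01  2.040e-01  1.808e+00 -1.000e-03  1.128e+00  1.273e+00] F [-0.3 -0.5 -1.2] M [ 0.042 -0.044  0.025] open 0.0438
shift cm (tool now) [-0.11  0.02  0.08] turn [ 0.001 -0.002 -0.003] shift in final axes cm [-0.11  0.02  0.08]
```

>>> send_rows([
  {"tx": 0, "ty": 0, "tz": 0.1, "wx": 0, "wy": 0, "wz": 0, "jaw": 0.8},
  {"tx": 0, "ty": 0, "tz": 0, "wx": 0, "wy": 0, "wz": 0, "jaw": 0.8},
])

```text
t: 7.9
tool_pos: [0.5742, 0.1822, 0.0397]
tool_rot: [3.05, 0.749, 0.004]
contact_force: [-0.1, -0.0, -1.8]
opening: 0.0437
```

```bash
python3 go.py 0.573 0.1815 0.0395 -1.086
```

```text
t 7.9 pos [0.5742 0.1822 0.0397] yaw_y -1.0891 tilt z [ 0.003  0.    -1.   ] q [ 1.840e-01  2.050e-01  1.808e+00 -1.000e-03  1.126e+00  1.273e+00] F [-0.1 -0.  -1.8] M [ 0.024 -0.038  0.065] open 0.0437
shift cm (tool now) [-0.14  0.01  0.01] turn [ 0.001 -0.002 -0.003] shift in final axes cm [-0.14  0.01  0.02]
```

Another 1 mm, until the bed bears.

>>> send_rows([
  {"tx": -0.05, "ty": 0, "tz": 0.1, "wx": 0, "wy": 0, "wz": 0, "jaw": 0.8},
  {"tx": 0, "ty": 0, "tz": 0.05, "wx": 0, "wy": 0, "wz": 0, "jaw": 0.8},
])

```text
t: 8.15
tool_pos: [0.5743, 0.1822, 0.0395]
tool_rot: [3.05, 0.749, 0.006]
contact_force: [-1.3, -1.4, 2.3]
opening: 0.0437
```

```bash
python3 go.py 0.573 0.1815 0.0395 -1.086
```

```text
t 8.15 pos [0.5743 0.1822 0.0395] yaw_y -1.0891 tilt z [ 0.004  0.    -1.   ] q [ 0.184  0.205  1.808 -0.     1.125  1.273] F [-1.3 -1.4  2.3] M [-0.082  0.309 -0.002] open 0.0437
shift cm (tool now) [-0.15  0.    0.  ] turn [ 0.001 -0.003 -0.003] shift in final axes cm [-0.15  0.    0.  ]
```

Contact with the bed at 2.3 N. Now I release and retreat upward.

>>> send_rows([
  {"tx": 0, "ty": 0, "tz": 0, "wx": 0, "wy": 0, "wz": 0, "jaw": 0.4},
  {"tx": 0, "ty": 0, "tz": 0, "wx": 0, "wy": 0, "wz": 0, "jaw": 0.1},
  {"tx": 0, "ty": 0, "tz": 0, "wx": 0, "wy": 0, "wz": 0, "jaw": 0},
  {"tx": 0, "ty": 0, "tz": -1.5, "wx": 0, "wy": 0, "wz": 0, "jaw": 0},
  {"tx": 0, "ty": 0, "tz": -4, "wx": 0, "wy": 0, "wz": 0, "jaw": 0},
])

```text
t: 8.78
tool_pos: [0.5714, 0.1815, 0.0922]
tool_rot: [3.051, 0.749, -0.006]
contact_force: [0.5, 0.1, 0.7]
opening: 0.0852
```

```bash
python3 go.py 0.573 0.1815 0.14 -1.086;python3 - <<'E'
from h import *
for n in("scene",):
    im=ctrl.get_image(n)[:,:,::-1].copy(); u=proj(n,[[.55,.17,.06]])[0].astype(int)
    cr=im[max(0,u[1]-40):u[1]+40,u[0]-40:u[0]+40]; cv2.imwrite(f"pics/pl4_{n}.png",cv2.convertScaleAbs(cv2.resize(cr,None,fx=7,fy=7,interpolation=cv2.INTER_CUBIC),alpha=1.6))
E
```

```text
t 8.78 pos [0.5714 0.1815 0.0922] yaw_y -1.0892 tilt z [-0.004 -0.001 -1.   ] q [ 1.840e-01  1.330e-01  1.790e+00 -1.000e-03  1.223e+00  1.273e+00] F [0.5 0.1 0.7] M [ 0.038 -0.026 -0.003] open 0.0852
shift cm (tool now) [ 0.12  0.07 -4.78] turn [-0.001  0.004 -0.003] shift in final axes cm [ 0.14  0.08 -4.78]
```

View pics/pl4_scene.png

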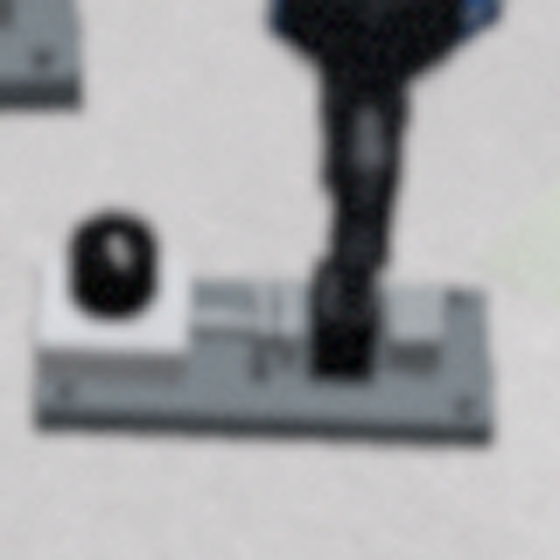

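>>> send_rows([
  {"tx": 0, "ty": 0, "tz": -4, "wx": 0, "wy": 0, "wz": 0, "jaw": 0},
  {"tx": 0, "ty": 0, "tz": -2, "wx": 0, "wy": 0, "wz": -0.18, "jaw": 0},
  {"tx": 0, "ty": 0, "tz": 0, "wx": 0, "wy": 0, "wz": -0.18, "jaw": 0},
  {"tx": 0, "ty": 0, "tz": 0, "wx": 0, "wy": 0, "wz": -0.18, "jaw": 0},
  {"tx": 0, "ty": 0, "tz": 0, "wx": 0, "wy": 0, "wz": -0.18, "jaw": 0},
])

```text
t: 9.45
tool_pos: [0.5789, 0.1831, 0.1721]
tool_rot: [2.562, 1.801, 0.032]
contact_force: [0.2, 0.2, 0.3]
opening: 0.0851
```

>>> send_rows([
  {"tx": 0, "ty": 0, "tz": 0, "wx": 0, "wy": 0, "wz": -0.18, "jaw": 0},
  {"tx": 0, "ty": 0, "tz": 0, "wx": 0, "wy": 0, "wz": -0.18, "jaw": 0},
  {"tx": 0, "ty": 0, "tz": 0, "wx": 0, "wy": 0, "wz": -0.18, "jaw": 0},
  {"tx": 0, "ty": 0, "tz": 0, "wx": 0, "wy": 0, "wz": -0.18, "jaw": 0},
  {"tx": 0, "ty": 0, "tz": 0, "wx": 0, "wy": 0, "wz": -0.18, "jaw": 0},
])

```text
t: 10.07
tool_pos: [0.5808, 0.1835, 0.179]
tool_rot: [1.475, 2.746, 0.03]
contact_force: [-0.5, 0.4, 0.4]
opening: 0.0852
```

```bash
python3 go.py 0.479 0.1325 0.14 0.87; python3 - <<'E'
from h import *
im=ctrl.get_image("top")[:,:,::-1].copy();cv2.imwrite("pics/rawt2.png",im)
im=ctrl.get_image("scene")[:,:,::-1].copy();cv2.imwrite("pics/raws2.png",im)
E
```

```text
t 10.07 pos [0.5808 0.1835 0.179 ] yaw_y 0.5853 tilt z [ 0.031  0.005 -1.   ] q [ 1.840e-01  4.200e-02  1.731e+00 -1.000e-03  1.336e+00 -4.010e-01] F [-0.5  0.4  0.4] M [0.037 0.011 0.047] open 0.0852
shift cm (tool now) [  1.42 -11.41   3.55] turn [ 0.027  0.017 -0.285] shift in final axes cm [  4.49 -10.46   3.9 ]
```

View pics/rawt2.png

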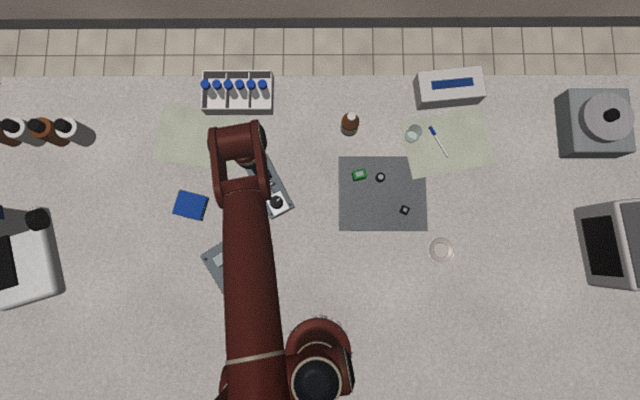

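>>> send_rows([
  {"tx": 0, "ty": 0, "tz": 0, "wx": 0.027, "wy": 0.017, "wz": -0.1, "jaw": 0},
  {"tx": 0, "ty": 0, "tz": 0, "wx": 0, "wy": 0, "wz": -0.09, "jaw": 0},
  {"tx": 0, "ty": 0, "tz": 0, "wx": 0, "wy": 0, "wz": 0, "jaw": 0},
])

```text
t: 10.55
tool_pos: [0.5813, 0.1837, 0.1812]
tool_rot: [-1.234, -2.889, -0.006]
contact_force: [0.5, 0.5, -0.3]
opening: 0.0855
```

```bash
python3 go.py 0.479 0.1325 0.14 0.78
```

```text
t 10.55 pos [0.5813 0.1837 0.1812] yaw_y 0.7636 tilt z [ 0.001  0.004 -1.   ] q [ 0.183  0.06   1.709  0.003  1.371 -0.582] F [ 0.5  0.5 -0.3] M [-0.025  0.    -0.034] open 0.0855
shift cm (tool now) [  3.37 -10.94   4.09] turn [ 0.003 -0.002 -0.016] shift in final axes cm [  3.56 -10.87   4.12]
```

>>> send_rows([
  {"tx": 1.3, "ty": -4.2, "tz": 0, "wx": 0, "wy": 0, "wz": 0, "jaw": 0},
  {"tx": 1.3, "ty": -4.2, "tz": 0, "wx": 0, "wy": 0, "wz": 0, "jaw": 0},
  {"tx": 0.5, "ty": -1.8, "tz": 2, "wx": 0, "wy": 0, "wz": 0, "jaw": 0},
  {"tx": 0, "ty": 0, "tz": 1, "wx": 0, "wy": 0, "wz": 0, "jaw": 0},
  {"tx": 0, "ty": 0, "tz": 0, "wx": 0, "wy": 0, "wz": 0, "jaw": 0},
])

```text
t: 11.18
tool_pos: [0.4853, 0.1351, 0.152]
tool_rot: [1.255, 2.876, 0.01]
contact_force: [0.0, -0.5, 0.2]
opening: 0.0857
```

```bash
python3 go.py 0.479 0.1325 0.115 0.78
```

```text
t 11.18 pos [0.4853 0.1351 0.152 ] yaw_y 0.7478 tilt z [ 0.006  0.004 -1.   ] q [ 0.122 -0.173  1.983  0.004  1.325 -0.627] F [ 0.  -0.5  0.2] M [0.011 0.002 0.017] open 0.0857
shift cm (tool now) [ 0.24 -0.67  3.7 ] turn [ 0.007  0.001 -0.032] shift in final axes cm [ 0.26 -0.63  3.7 ]
```

>>> send_rows([
  {"tx": 0.2, "ty": -0.6, "tz": 1, "wx": 0.007, "wy": 0, "wz": -0.03, "jaw": 0},
  {"tx": 0, "ty": 0, "tz": 1, "wx": 0, "wy": 0, "wz": 0, "jaw": 0},
  {"tx": 0, "ty": 0, "tz": 0, "wx": 0, "wy": 0, "wz": 0, "jaw": 0},
])

```text
t: 11.55
tool_pos: [0.4812, 0.1331, 0.1317]
tool_rot: [1.211, 2.897, 0.0]
contact_force: [0.1, 0.1, 0.1]
opening: 0.0858
```

```bash
python3 go.py 0.479 0.1325 0.115 0.78; python3 - <<'E'
from h import *
p=ctrl.get_obs()["tool_pos"]
im=ctrl.get_image("scene")[:,:,::-1].copy();n="scene"
u=proj(n,[[.52,.16,.09]])[0].astype(int)-40
cr=cv2.convertScaleAbs(cv2.resize(im[u[1]:u[1]+80,u[0]:u[0]+80],None,fx=7,fy=7,interpolation=cv2.INTER_CUBIC),alpha=1.6)
for q in (p+[0,0,-.011],):
    x=((proj(n,[q])[0]-u+.5)*7-.5).astype(int);cv2.circle(cr,tuple(map(int,x)),4,(0,0,255),-1)
q=[(.479+.02*np.cos(k),.1325+.02*np.sin(k),.084) for k in np.arange(0,6.28,.2)]
cv2.polylines(cr,[np.round((proj(n,q)-u+.5)*7-.5).astype(int)],True,(0,0,255),1)
q=[(.479+.02*np.cos(k),.1325+.02*np.sin(k),.048) for k in np.arange(0,6.28,.2)]
cv2.polylines(cr,[np.round((proj(n,q)-u+.5)*7-.5).astype(int)],True,(0,255,0),1)
cv2.imwrite("pics/kn.png",cr)
E
```

```text
t 11.55 pos [0.4812 0.1331 0.1317] yaw_y 0.7792 tilt z [ 0.002 -0.001 -1.   ] q [ 1.210e-01 -1.580e-01  2.006e+00 -1.000e-03  1.292e+00 -6.580e-01] F [0.1 0.1 0.1] M [ 0.032 -0.04  -0.016] open 0.0858
shift cm (tool now) [ 0.11 -0.2   1.67] turn [ 0.001  0.002 -0.001] shift in final axes cm [ 0.11 -0.2   1.67]
```

View pics/kn.png

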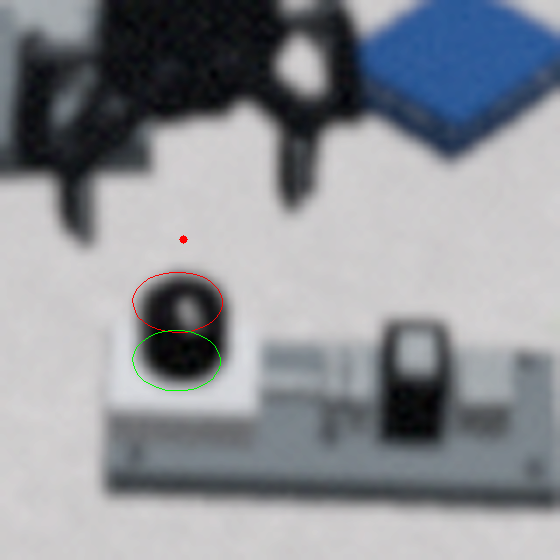

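>>> send_rows([
  {"tx": 0.1, "ty": -0.15, "tz": 2, "wx": 0, "wy": 0, "wz": 0, "jaw": 0},
  {"tx": 0, "ty": 0, "tz": 2, "wx": 0, "wy": 0, "wz": 0, "jaw": 0},
  {"tx": 0, "ty": 0, "tz": 1.3, "wx": 0, "wy": 0, "wz": 0, "jaw": 0},
  {"tx": 0, "ty": 0, "tz": 0, "wx": 0, "wy": 0, "wz": 0, "jaw": 0},
])

```text
t: 12.1
tool_pos: [0.482, 0.1332, 0.0797]
tool_rot: [1.209, 2.893, 0.004]
contact_force: [0.3, 1.0, -0.7]
opening: 0.0854
```

```bash
python3 go.py 0.479 0.1325 0.065 0.78
```

```text
t 12.1 pos [0.482  0.1332 0.0797] yaw_y 0.779 tilt z [ 0.006 -0.    -1.   ] q [ 1.210e-01 -9.000e-02  2.040e+00 -1.000e-03  1.186e+00 -6.580e-01] F [ 0.3  1.  -0.7] M [ 0.019  0.028 -0.022] open 0.0854
shift cm (tool now) [ 0.17 -0.27  1.47] turn [ 0.004  0.004 -0.001] shift in final axes cm [ 0.17 -0.26  1.47]
```

>>> send_rows([
  {"tx": 0.15, "ty": -0.25, "tz": 1, "wx": 0.004, "wy": 0.004, "wz": 0, "jaw": 0},
  {"tx": 0, "ty": 0, "tz": 0.7, "wx": 0, "wy": 0, "wz": 0, "jaw": 0},
  {"tx": 0, "ty": 0, "tz": 0.1, "wx": 0, "wy": 0, "wz": 0, "jaw": 0},
  {"tx": 0, "ty": 0, "tz": 0, "wx": 0, "wy": 0, "wz": 0, "jaw": 0},
])

```text
t: 12.6
tool_pos: [0.4805, 0.1326, 0.0623]
tool_rot: [1.21, 2.896, 0.003]
contact_force: [0.7, 0.1, -0.4]
opening: 0.0851
```

```bash
python3 go.py 0.479 0.1325 0.060 0.78
```

```text
t 12.6 pos [0.4805 0.1326 0.0623] yaw_y 0.779 tilt z [ 0.003  0.    -1.   ] q [ 0.12  -0.066  2.05  -0.     1.154 -0.659] F [ 0.7  0.1 -0.4] M [-0.023 -0.048 -0.052] open 0.0851
shift cm (tool now) [ 0.09 -0.11  0.23] turn [ 0.003  0.002 -0.001] shift in final axes cm [ 0.09 -0.11  0.23]
```

>>> send_rows([
  {"tx": 0.1, "ty": -0.1, "tz": 0.1, "wx": 0, "wy": 0, "wz": 0, "jaw": 0.4},
  {"tx": 0, "ty": 0, "tz": 0, "wx": 0, "wy": 0, "wz": 0, "jaw": 0.5},
  {"tx": 0, "ty": 0, "tz": 0, "wx": 0, "wy": 0, "wz": 0, "jaw": 0.6},
  {"tx": 0, "ty": 0, "tz": 0, "wx": 0, "wy": 0, "wz": 0, "jaw": 0.8},
], squeeze=20)

```text
t: 13.1
tool_pos: [0.4807, 0.1339, 0.0626]
tool_rot: [1.209, 2.893, 0.01]
contact_force: [0.5, -0.4, -3.1]
opening: 0.0393
```

```bash
python3 go.py 0.479 0.1325 0.060 0.78; python3 -c "
from h import *
u=proj('scene',[[.52,.16,.09]])[0].astype(int)-45
im=ctrl.get_image('scene')[:,:,::-1];cv2.imwrite('pics/kn2.png',cv2.convertScaleAbs(cv2.resize(im[u[1]:u[1]+90,u[0]:u[0]+90],None,fx=6,fy=6,interpolation=cv2.INTER_CUBIC),alpha=1.6))"
```

```text
t 13.1 pos [0.4807 0.1339 0.0626] yaw_y 0.7789 tilt z [ 0.008  0.004 -1.   ] q [ 0.121 -0.069  2.052  0.003  1.15  -0.659] F [ 0.5 -0.4 -3.1] M [-0.256  0.079  0.054] open 0.0393
shift cm (tool now) [ 0.02 -0.22  0.26] turn [ 0.008  0.003 -0.001] shift in final axes cm [ 0.02 -0.22  0.26]
```

View pics/kn2.png

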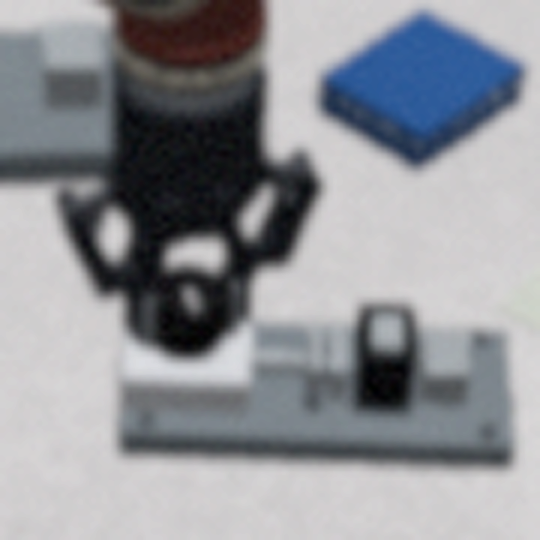

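>>> send_rows([
  {"tx": 0, "ty": 0, "tz": 0, "wx": 0.005, "wy": 0, "wz": 0, "jaw": 0.8},
  {"tx": 0, "ty": 0, "tz": 0, "wx": 0, "wy": 0, "wz": 0.1, "jaw": 0.8},
  {"tx": 0, "ty": 0, "tz": 0, "wx": 0, "wy": 0, "wz": 0.1, "jaw": 0.8},
  {"tx": 0, "ty": 0, "tz": 0, "wx": 0, "wy": 0, "wz": 0.1, "jaw": 0.8},
], squeeze=70)

```text
t: 13.65
tool_pos: [0.4803, 0.1336, 0.0628]
tool_rot: [1.64, 2.676, 0.0]
contact_force: [0.6, 0.8, 1.3]
opening: 0.0387
```

```bash
python3 go.py 0.479 0.1325 0.0625 0.78
```

```text
t 13.65 pos [0.4803 0.1336 0.0628] yaw_y 0.471 tilt z [ 0.003 -0.002 -1.   ] q [ 1.230e-01 -6.600e-02  2.049e+00 -2.000e-03  1.156e+00 -3.470e-01] F [0.6 0.8 1.3] M [0.096 0.073 0.2  ] open 0.0387
shift cm (tool now) [-0.04 -0.17  0.03] turn [ 0.001  0.003 -0.309] shift in final axes cm [ 0.01 -0.17  0.03]
```

>>> send_rows([
  {"tx": 0, "ty": 0, "tz": 0, "wx": 0, "wy": 0, "wz": 0.15, "jaw": 0.8},
  {"tx": 0, "ty": 0, "tz": 0, "wx": 0, "wy": 0, "wz": 0.15, "jaw": 0.8},
  {"tx": 0, "ty": 0, "tz": 0, "wx": 0, "wy": 0, "wz": 0.15, "jaw": 0.8},
])

```text
t: 14.02
tool_pos: [0.4795, 0.1334, 0.0628]
tool_rot: [2.212, 2.229, -0.003]
contact_force: [-0.0, 0.9, 0.8]
opening: 0.0386
```

```bash
python3 go.py
```

```text
t 14.03 pos [0.4795 0.1334 0.0628] yaw_y 0.0074 tilt z [-0.    -0.003 -1.   ] q [ 0.123 -0.066  2.049 -0.003  1.159  0.117] F [-0.   0.9  0.8] M [0.102 0.134 0.185] open 0.0386
```

>>> send_rows([
  {"tx": 0, "ty": 0, "tz": 0, "wx": 0, "wy": 0, "wz": 0.12, "jaw": 0.8},
  {"tx": 0, "ty": 0, "tz": 0, "wx": 0, "wy": 0, "wz": 0.12, "jaw": 0.8},
])

```text
t: 14.28
tool_pos: [0.479, 0.1335, 0.0628]
tool_rot: [2.471, 1.939, -0.005]
contact_force: [0.1, 0.7, -0.2]
opening: 0.0383
```

```bash
python3 go.py
```

```text
t 14.28 pos [0.479  0.1335 0.0628] yaw_y -0.2401 tilt z [-0.002 -0.003 -1.   ] q [ 0.123 -0.066  2.049 -0.003  1.161  0.365] F [ 0.1  0.7 -0.2] M [0.195 0.089 0.262] open 0.0383
```

>>> send_rows([
  {"tx": 0, "ty": 0, "tz": 0, "wx": 0, "wy": 0, "wz": 0.12, "jaw": 0.8},
  {"tx": 0, "ty": 0, "tz": 0, "wx": 0, "wy": 0, "wz": 0.12, "jaw": 0.8},
])

```text
t: 14.52
tool_pos: [0.4786, 0.1337, 0.0628]
tool_rot: [2.691, 1.619, -0.007]
contact_force: [-0.6, 1.2, 0.3]
opening: 0.0385
```

```bash
python3 go.py
```

```text
t 14.53 pos [0.4786 0.1337 0.0628] yaw_y -0.4874 tilt z [-0.003 -0.003 -1.   ] q [ 0.124 -0.066  2.049 -0.003  1.162  0.612] F [-0.6  1.2  0.3] M [0.208 0.025 0.196] open 0.0385
```

>>> send_rows([
  {"tx": 0, "ty": 0, "tz": 0, "wx": 0, "wy": 0, "wz": 0.1, "jaw": 0.8},
  {"tx": 0, "ty": 0, "tz": 0, "wx": 0, "wy": 0, "wz": 0.1, "jaw": 0.8},
])

```text
t: 14.78
tool_pos: [0.4782, 0.1339, 0.0628]
tool_rot: [2.843, 1.335, -0.008]
contact_force: [-0.5, 1.0, -0.4]
opening: 0.0384
```

```bash
python3 go.py
```

```text
t 14.78 pos [0.4782 0.1339 0.0628] yaw_y -0.6931 tilt z [-0.004 -0.003 -1.   ] q [ 1.240e-01 -6.600e-02  2.049e+00 -2.000e-03  1.163e+00  8.180e-01] F [-0.5  1.  -0.4] M [0.233 0.002 0.268] open 0.0384
```

>>> send_rows([
  {"tx": 0, "ty": 0, "tz": 0, "wx": 0, "wy": 0, "wz": 0.1, "jaw": 0.8},
])

```text
t: 14.9
tool_pos: [0.4781, 0.1341, 0.0628]
tool_rot: [2.908, 1.187, -0.009]
contact_force: [-0.0, 2.0, -0.2]
opening: 0.0385
```

```bash
python3 go.py; python3 -c "
from h import *
u=proj('scene',[[.52,.16,.09]])[0].astype(int)-45
im=ctrl.get_image('scene')[:,:,::-1];cv2.imwrite('pics/kn3.png',cv2.convertScaleAbs(cv2.resize(im[u[1]:u[1]+90,u[0]:u[0]+90],None,fx=6,fy=6,interpolation=cv2.INTER_CUBIC),alpha=1.6))"
```

```text
t 14.9 pos [0.4781 0.1341 0.0628] yaw_y -0.7956 tilt z [-0.005 -0.002 -1.   ] q [ 1.240e-01 -6.600e-02  2.049e+00 -2.000e-03  1.164e+00  9.210e-01] F [-0.   2.  -0.2] M [0.231 0.021 0.385] open 0.0385
```

View pics/kn3.png

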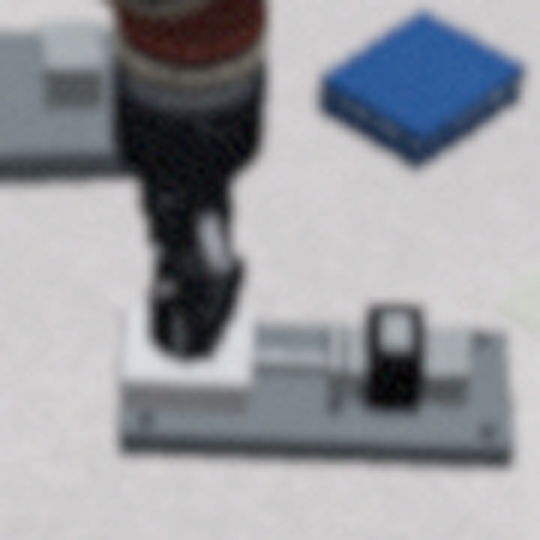

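>>> send_rows([
  {"tx": 0, "ty": 0, "tz": 0, "wx": 0, "wy": 0, "wz": 0.08, "jaw": 0.8},
])

```text
t: 15.08
tool_pos: [0.478, 0.1342, 0.0628]
tool_rot: [2.955, 1.066, -0.009]
contact_force: [0.9, 1.8, 0.4]
opening: 0.0385
```

```bash
python3 go.py
```

```text
t 15.07 pos [0.478  0.1342 0.0628] yaw_y -0.8782 tilt z [-0.005 -0.002 -1.   ] q [ 1.250e-01 -6.600e-02  2.049e+00 -2.000e-03  1.164e+00  1.003e+00] F [0.9 1.8 0.4] M [0.221 0.009 0.275] open 0.0385
```

>>> send_rows([
  {"tx": 0, "ty": 0, "tz": 0, "wx": 0, "wy": 0, "wz": 0.08, "jaw": 0.8},
])

```text
t: 15.2
tool_pos: [0.4779, 0.1343, 0.0628]
tool_rot: [2.995, 0.946, -0.009]
contact_force: [0.5, 2.6, -0.3]
opening: 0.0384
```

```bash
python3 go.py
```

```text
t 15.2 pos [0.4779 0.1343 0.0628] yaw_y -0.9587 tilt z [-0.005 -0.002 -1.   ] q [ 1.250e-01 -6.600e-02  2.049e+00 -2.000e-03  1.164e+00  1.084e+00] F [ 0.5  2.6 -0.3] M [ 0.26  -0.064  0.244] open 0.0384
```

>>> send_rows([
  {"tx": 0, "ty": 0, "tz": 0, "wx": 0, "wy": 0, "wz": 0.06, "jaw": 0.8},
])

```text
t: 15.32
tool_pos: [0.4779, 0.1344, 0.0628]
tool_rot: [3.022, 0.856, -0.01]
contact_force: [0.9, 1.6, 0.2]
opening: 0.0384
```

```bash
python3 go.py; python3 -c "
from h import *
u=proj('scene',[[.52,.16,.09]])[0].astype(int)-45
im=ctrl.get_image('scene')[:,:,::-1];cv2.imwrite('pics/kn4.png',cv2.convertScaleAbs(cv2.resize(im[u[1]:u[1]+90,u[0]:u[0]+90],None,fx=6,fy=6,interpolation=cv2.INTER_CUBIC),alpha=1.6))
print(ctrl.get_obs()['wrist_torque'])"
```

```text
t 15.32 pos [0.4779 0.1344 0.0628] yaw_y -1.019 tilt z [-0.006 -0.002 -1.   ] q [ 1.250e-01 -6.600e-02  2.049e+00 -2.000e-03  1.164e+00  1.145e+00] F [0.9 1.6 0.2] M [ 0.239 -0.014  0.247] open 0.0384
[ 0.24787964 -0.05354009  0.020237  ]
```

View pics/kn4.png

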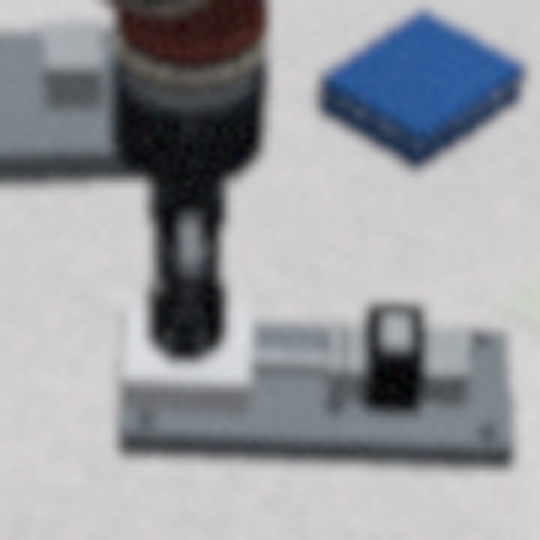

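```bash
python3 - <<'E'
import cv2,numpy as np
I={k:cv2.imread(f"pics/{k}.png").astype(np.float32).mean(2) for k in("kn2","kn3","kn4")}
def sh(a,b,box):
    x0,y0,x1,y1=box;t=I[a][y0:y1,x0:x1]; s=I[b][y0-12:y1+12,x0-40:x1+40]
    r=cv2.matchTemplate(s,t,cv2.TM_CCOEFF_NORMED);_,v,_,l=cv2.minMaxLoc(r);return l[0]-40,l[1]-12,round(v,3)
print("carriage 2-3",sh("kn2","kn3",(300,365,345,420)),"3-4",sh("kn3","kn4",(310,340,362,420)),"bed",sh("kn3","kn4",(430,300,515,460)))
print("mount",sh("kn3","kn4",(355,300,430,420)),sh("kn2","kn3",(350,300,415,420)))
cv2.imwrite("pics/cmp.png",np.vstack([cv2.resize(I[k][290:430,230:480],None,fx=3,fy=1.4*1.0) for k in("kn2","kn3","kn4")]))
E
```

```text
carriage 2-3 (19, 1, 0.838) 3-4 (0, 1, 0.994) bed (0, 0, 0.999)
mount (0, 0, 0.999) (10, 0, 0.984)[ WARN:0@0.127] global loadsave.cpp:1063 imwrite_ Unsupported depth image for selected encoder is fallbacked to CV_8U.
```

View pics/cmp.png

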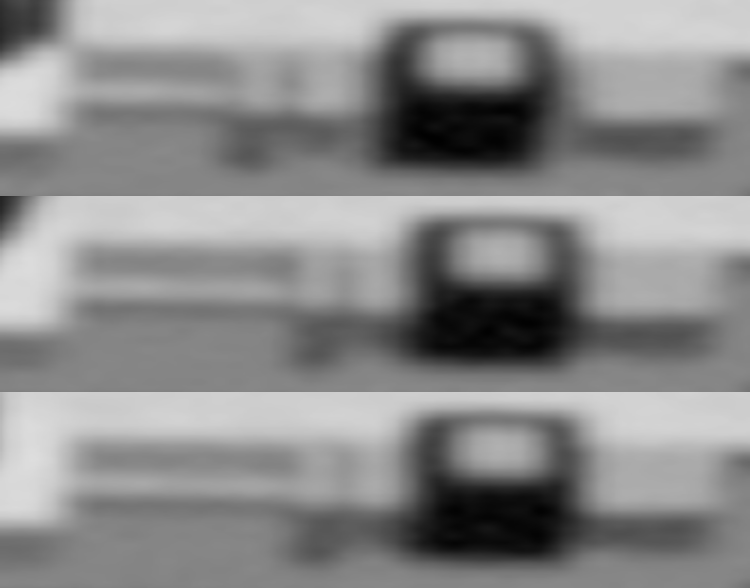

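>>> send_rows([
  {"tx": 0, "ty": 0, "tz": 0, "wx": 0, "wy": 0, "wz": 0.06, "jaw": 0.8},
])

```text
t: 15.5
tool_pos: [0.4778, 0.1345, 0.0628]
tool_rot: [3.047, 0.763, -0.01]
contact_force: [0.6, 0.7, -0.9]
opening: 0.0382
```

```bash
python3 go.py
```

```text
t 15.5 pos [0.4778 0.1345 0.0628] yaw_y -1.0802 tilt z [-0.006 -0.002 -1.   ] q [ 1.250e-01 -6.600e-02  2.049e+00 -1.000e-03  1.164e+00  1.206e+00] F [ 0.6  0.7 -0.9] M [ 0.243 -0.029  0.079] open 0.0382
```

>>> send_rows([
  {"tx": 0, "ty": 0, "tz": 0, "wx": 0, "wy": 0, "wz": 0.06, "jaw": 0.8},
])

```text
t: 15.62
tool_pos: [0.4777, 0.1346, 0.0628]
tool_rot: [3.069, 0.671, -0.01]
contact_force: [-0.1, 0.6, 0.2]
opening: 0.0385
```

```bash
python3 go.py
```

```text
t 15.62 pos [0.4777 0.1346 0.0628] yaw_y -1.1402 tilt z [-0.006 -0.002 -1.   ] q [ 1.250e-01 -6.500e-02  2.049e+00 -1.000e-03  1.165e+00  1.266e+00] F [-0.1  0.6  0.2] M [0.295 0.011 0.036] open 0.0385
```

>>> send_rows([
  {"tx": 0, "ty": 0, "tz": 0, "wx": 0, "wy": 0, "wz": 0.06, "jaw": 0.8},
])

```text
t: 15.75
tool_pos: [0.4777, 0.1347, 0.0628]
tool_rot: [3.088, 0.579, -0.01]
contact_force: [-0.1, 1.3, 0.2]
opening: 0.0386
```

```bash
python3 go.py
```

```text
t 15.75 pos [0.4777 0.1347 0.0628] yaw_y -1.2001 tilt z [-0.006 -0.001 -1.   ] q [ 1.250e-01 -6.500e-02  2.049e+00 -1.000e-03  1.165e+00  1.325e+00] F [-0.1  1.3  0.2] M [ 0.333 -0.006  0.165] open 0.0386
```

>>> send_rows([
  {"tx": 0, "ty": 0, "tz": 0, "wx": 0, "wy": 0, "wz": 0.06, "jaw": 0.8},
])

```text
t: 15.88
tool_pos: [0.4777, 0.1348, 0.0628]
tool_rot: [3.104, 0.486, -0.01]
contact_force: [0.1, 1.9, 0.4]
opening: 0.0386
```

```bash
python3 go.py
```

```text
t 15.88 pos [0.4777 0.1348 0.0628] yaw_y -1.2599 tilt z [-0.007 -0.001 -1.   ] q [ 0.125 -0.065  2.049 -0.     1.165  1.385] F [0.1 1.9 0.4] M [ 0.348 -0.024  0.221] open 0.0386
```

>>> send_rows([
  {"tx": 0, "ty": 0, "tz": 0, "wx": 0, "wy": 0, "wz": 0.0, "jaw": 0.8},
  {"tx": 0, "ty": 0, "tz": 0, "wx": 0, "wy": 0, "wz": 0.0, "jaw": 0.8},
])

```text
t: 16.12
tool_pos: [0.4777, 0.1348, 0.0629]
tool_rot: [-3.103, -0.491, 0.01]
contact_force: [0.2, 0.8, -0.2]
opening: 0.0381
```

```bash
python3 go.py
```

```text
t 16.12 pos [0.4777 0.1348 0.0629] yaw_y -1.2566 tilt z [-0.007 -0.001 -1.   ] q [ 0.125 -0.065  2.049 -0.     1.165  1.382] F [ 0.2  0.8 -0.2] M [ 0.175 -0.076 -0.005] open 0.0381
```

>>> send_rows([
  {"tx": 0, "ty": 0, "tz": 0, "wx": 0, "wy": 0, "wz": 0, "jaw": 0.4},
  {"tx": 0, "ty": 0, "tz": 0, "wx": 0, "wy": 0, "wz": 0, "jaw": 0.1},
  {"tx": 0, "ty": 0, "tz": 0, "wx": 0, "wy": 0, "wz": 0, "jaw": 0},
  {"tx": 0, "ty": 0, "tz": -3, "wx": 0, "wy": 0, "wz": 0, "jaw": 0},
  {"tx": 0, "ty": 0, "tz": -5, "wx": 0, "wy": 0, "wz": 0, "jaw": 0},
])

```text
t: 16.75
tool_pos: [0.4745, 0.1338, 0.1393]
tool_rot: [3.101, 0.494, -0.029]
contact_force: [0.7, -0.3, 0.7]
opening: 0.0852
```

>>> send_rows([
  {"tx": 0, "ty": 0, "tz": -5, "wx": 0, "wy": 0, "wz": 0, "jaw": 0},
  {"tx": 0, "ty": 4, "tz": -4, "wx": 0, "wy": 0, "wz": 0, "jaw": 0},
  {"tx": 0, "ty": 5, "tz": 0, "wx": 0, "wy": 0, "wz": 0, "jaw": 0},
  {"tx": 0, "ty": 5, "tz": 0, "wx": 0, "wy": 0, "wz": 0, "jaw": 0},
  {"tx": 0, "ty": 5, "tz": 0, "wx": 0, "wy": 0, "wz": 0, "jaw": 0},
])

```text
t: 17.38
tool_pos: [0.5392, -0.0487, 0.2397]
tool_rot: [3.096, 0.506, -0.009]
contact_force: [0.3, 1.0, 0.1]
opening: 0.0856
```

>>> send_rows([
  {"tx": 0, "ty": 5, "tz": 0, "wx": 0, "wy": 0, "wz": 0, "jaw": 0},
  {"tx": 0, "ty": 4, "tz": 0, "wx": 0, "wy": 0, "wz": 0, "jaw": 0},
  {"tx": 0, "ty": 0, "tz": 0, "wx": 0, "wy": 0, "wz": 0, "jaw": 0},
  {"tx": 0, "ty": 0, "tz": 0, "wx": 0, "wy": 0, "wz": 0, "jaw": 0},
])

```text
t: 17.88
tool_pos: [0.5686, -0.1399, 0.2399]
tool_rot: [3.097, 0.499, -0.009]
contact_force: [-0.2, -0.2, -0.5]
opening: 0.0854
```

```bash
python3 go.py; cat > fin.py <<'E'
from h import *
import sys
s=sys.argv[1]
for n in("scene","top"):
    im=ctrl.get_image(n)[:,:,::-1].copy();cv2.imwrite(f"pics/{s}_{n}.png",im);u=proj(n,[[.54,.166,.05]])[0].astype(int)-45
    cv2.imwrite(f"pics/{s}c_{n}.png",cv2.convertScaleAbs(cv2.resize(im[u[1]:u[1]+90,u[0]:u[0]+90],None,fx=6,fy=6,interpolation=cv2.INTER_CUBIC),alpha=1.6))
E
python3 fin.py f1
```

```text
t 17.88 pos [ 0.5686 -0.1399  0.2399] yaw_y -1.2511 tilt z [-0.005 -0.005 -1.   ] q [-0.365 -0.037  1.707 -0.006  1.474  0.886] F [-0.2 -0.2 -0.5] M [ 0.011 -0.026 -0.014] open 0.0854
```

View pics/f1c_top.png

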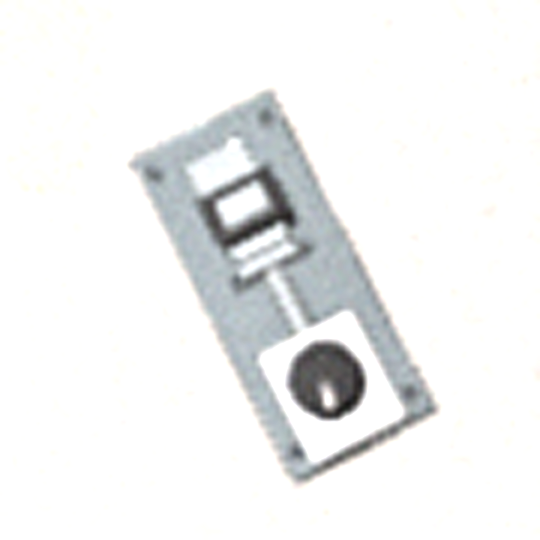

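View pics/f1c_scene.png

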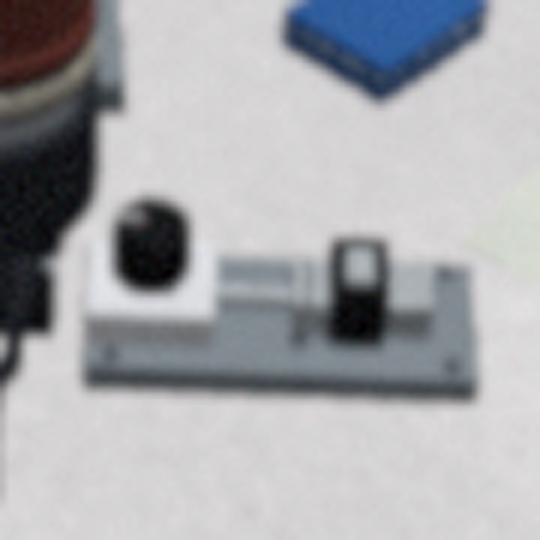

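View pics/f1_top.png

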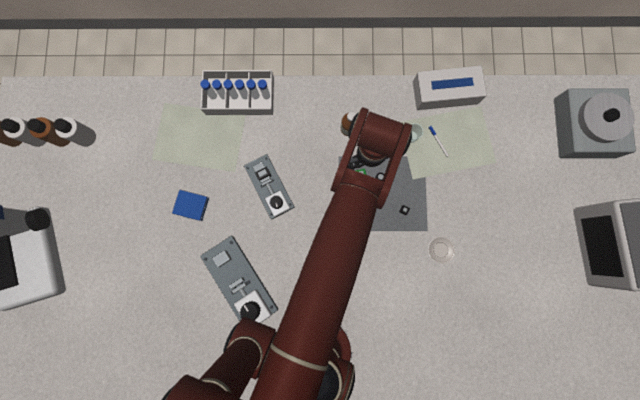

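```bash
python3 - <<'E'
from h import *
for f in("top0","f1_top","scene0","f1_scene"):
    n="top" if "top" in f else "scene"
    im=cv2.imread(f"pics/{f}.png").astype(np.float32).mean(2)
    c=proj(n,[[.4785,.134,.084]])[0]
    o=np.round(c).astype(int)-8
    s=cv2.resize(im[o[1]:o[1]+17,o[0]:o[0]+17],None,fx=16,fy=16,interpolation=cv2.INTER_CUBIC)
    cv2.imwrite(f"pics/mk_{f}.png",np.clip(s*1.8,0,255).astype(np.uint8))
E
cd pics; python3 -c "
import cv2,numpy as np
cv2.imwrite('mk.png',np.hstack([cv2.resize(cv2.imread(f'mk_{f}.png'),(200,200)) for f in('top0','f1_top','scene0','f1_scene')]))"
```

```text
(no output)
```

View pics/mk.png

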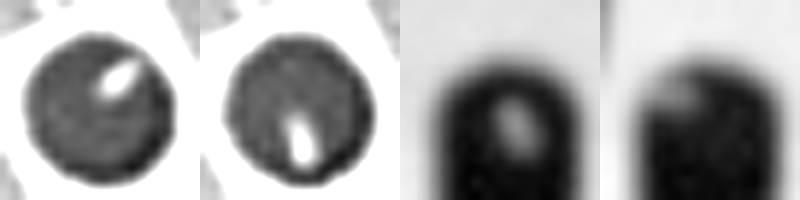

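```bash
python3 - <<'E'
from h import *
ims={n:cv2.imread(f"pics/f1_{n}.png") for n in("top","scene")}
for nm,v in (("top",(.5393,.1659,.4801)),("scene",(.5441,.1648,.4957))):
    # same-camera relative pose
    s=W(v,[[.036,0,0]])[0]
    b,o=fitmount(ims,[s[0],s[1],.485],z=.02,names=(nm,),win=16)
    d=b.x[:2]-s[:2];c,q=np.cos(v[2]),np.sin(v[2]);print(nm,"mount-seat in vise axes mm",np.round([1e3*(c*d[0]+q*d[1]),1e3*(-q*d[0]+c*d[1])],1),"dyaw",round(b.x[2]-v[2],3),"res",round(b.fun,3))
I=lambda f:cv2.imread(f).astype(np.float32).mean(2)
u=proj('scene',[[.52,.16,.09]])[0].astype(int)-45
f1=np.clip(cv2.convertScaleAbs(cv2.resize(ims["scene"][u[1]:u[1]+90,u[0]:u[0]+90],None,fx=6,fy=6,interpolation=cv2.INTER_CUBIC),alpha=1.6),0,255).astype(np.float32).mean(2)
k=I("pics/kn3.png");t=k[340:420,310:362];r=cv2.matchTemplate(f1[328:432,270:402],t,cv2.TM_CCOEFF_NORMED);_,v,_,l=cv2.minMaxLoc(r);print("carriage since 1.57rad",l[0]-40,l[1]-12,v)
E
```

```text
top mount-seat in vise axes mm [ 4.4 -2.5] dyaw 0.111 res 2.417
scene mount-seat in vise axes mm [4.8 0.8] dyaw -0.095 res 0.671
carriage since 1.57rad 0 0 0.9953749179840088
```

View pics/f1_scene.png

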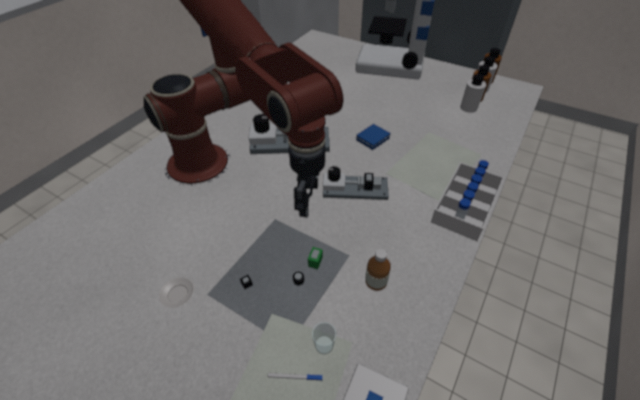

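```bash
python3 -c "
from station import ctrl
print(ctrl.finish_job())"
```

```text
the job is handed in; nothing more can be done
None
```

The black oblong mount is standing on the small vise's bed, clamped between its jaws. I handed the job in at about 18 s of the 67 s allowed; no verdict was reported.

**Placing:** I gripped the mount across its 44 mm length and lowered it until the bed bore at about 2 N. I then released it and backed off; the picture showed it upright between the jaws.

**Clamping:** One grasp turned the knob about 2.05 rad clockwise. The torque ran at about 0.2 N m, peaked near 0.38, then dropped and started rising again, which is one click.

**Last checks that agreed:**
- **Knob turn:** its mark turned about 2.07 rad in the top image, so the fingers did not slip on it.
- **Clutch slip:** the jaw carriage did not move over the last 0.47 rad, so I put the slip at about 0.45 to 0.55 rad. That is one click and well short of a third.
- **Mount position:** both cameras put it 4 to 5 mm past the seat point, where touching the fixed jaw should give 4 mm. It lies within 3 mm of the vise centreline.
- **Surroundings:** the gripper was clear of everything. The bystanders I could see looked unmoved by eye; I took no measurements of them.

**Check that disagreed:** my outline fit of the mount's final angle was unreliable. It gave +0.11 rad from the top camera and −0.10 from the scene camera, with poor fits. I relied on the pictures, which show the mount flat between both jaws. I had no direct reading of the clamping force.

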